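# Gather the wax-up kit into its caddy and rest the model on the sloping stand

## Robot

A 7-joint arm with a two-finger parallel gripper is mounted at the origin on a cart in front of the work surface, level with it; the furniture and walls round the work are solid. World frame = base frame: x ahead of the robot, y to its left, z up, the work surface at z = 0. Lengths are in m, angles in rad, forces in N, time in s.
With the tool pointing down it reaches from about 0.425 to 0.925 m from the base axis. Payload 6.8 kg.
Tool frame: the origin (TCP) lies at the very end of the fingers, on their centre line; the grasp point (between the pads) lies 19 mm behind it; z points along the fingers, y is the line along which they close (so a half turn about z gives the same grasp; the last joint's range is limited). The gripper opens to 85 mm and grips with 20 to 120 N. Pads are 22 mm wide; open, the fingers measure 114 mm over their backs; the gripper's body (76 mm by 85 mm) begins 54 mm behind the grasp point. The pads swing forward as they close: fully open they stand 13 mm farther back than shut.
Start: joints at [-1.357, 0.477, 0.022, 1.555, -0.011, 1.109, -0.083], TCP at [0.213, 0.64, 0.202] pointing down, gripper open.
Joint ranges: [-2.96, 2.96], [-0.34, 2.1], [-1.41, 1.46], [0.24, 2.44], [-1.37, 4.51], [0.17, 1.92], [-2.96, 2.96]. Speed limits (rad/s): [2.39, 2.39, 3.14, 3.14, 3.14, 3.14, 3.14].

## Interface

Orientations are given as a unit quaternion [w, x, y, z].
In Python, from station import bot gives the robot as it stands.
- The arm moves only by the tool apply_moves, never from a script. Its argument "deltas" is a list of rows, each a list of 3 entries, a list of its own where there are three numbers: the closure, from 0 (fully open) to 1 (shut), then the shift along the tool's x, y, z in units of 0.2 m (1.0 is 0.2 m), then the turn about the tool's z in units of 2 pi rad (1.0 is 2 pi rad). A call has 1 to 12 rows; each row is the pose to reach, as a shift and turn from the pose commanded when the call began, along the tool's axes at that moment, turning the shorter way round; what a row does not reach only later rows make up. A row lasts 1/10 s, in which the tool goes at most 50 mm and 8.59 degrees, less where a joint would pass 70% of its speed; a pose out of reach is approached as far as the arm can. A call with a number of a shift or a turn outside -1 to 1 is refused whole. A call with a gripper value outside its range is refused whole. The fingers move at their own pace and stop on an object; "squeeze" is the grip in N (left out, the last holds). Time passes only in rows, so rows that repeat a pose let the fingers close. It gives the time, the measured TCP pose, the force, the opening and the grip force at its end, in the units of the state.
- bot.get_obs(): the state, without advancing time (a new reading comes with each control period).
- bot.read_camera(name): name is "scene" or "top" or "wrist"; returns a dict with "color" (384x512x3 uint8, red, green, blue), "intrinsics" (3x3 intrinsics, pixels), "pose" (4x4, takes a point from camera to world coordinates); the wrist camera has in their place "hand_eye" (4x4, takes a point from camera to tool coordinates, whose origin is the TCP and whose axes are the flange's). Camera axes: x right, y down, z forward; pixel columns grow to the right and rows downward; lengths in m; the calibration is good to about 2 mm. A picture is of the moment at which its call begins: read the wrist's pose just before it. There is no depth.
- bot.hand_in(): hands the job in; it is judged then, once.
Trained networks look in a picture, given as the dict that the camera call returned (one of the last four; its "shot" number tells which), for a name from the list of things; names that differ only in an ending like _2 or _b are one class to them, and where a whole thing is asked for, a point or a joint stands for the part that bears it (a point fixed in the world has none). Each returns a list of dicts, best first, with "confidence" (0 to 1); they miss things now and then, are a little off and sometimes report something else, mostly with a low value. They report only what shows in the picture. A call takes as long as a camera call.
- bot.look_for(picture, target): "point" ([x, y, z] in m, in world coordinates, good to about 4 mm: the middle of the surface that is visible of it).
The state is a dict: "t": time; "q": joint angles; "joint_vel": joint speeds; "joint_torque": joint torques, N m; "eef_pos": TCP position; "tool_rot": TCP orientation; "contact_force": force on the tool from outside, world axes, zero at the start; "torque": the same for the moment, N m; "gripper_width": opening from 0.0 (shut) to 1.0 (fully open); "grasp_force": force on a finger pad.
Only numpy, scipy, OpenCV 4.12 (cv2) and the standard library are available. Lean on these libraries where they do the work, as an engineer would, in place of code of your own. Each camera call takes 0.05 s, during which the arm holds its last target. There are 200 camera calls.

## Task

Lay out the kit for the next wax-up: lay the red wax stick flat in the long trough of the blue caddy, the blue-lidded tin flat in the middle of its square pocket and the small orange bottle upright in its narrow pocket. Rest the plaster model on the sloping stand, teeth up, in the middle of its width, square with and up against the ledge at the low edge. Leave the grey stone block and the white bottle where they stand, and use the things close in front of the robot, not their like at the far left end of the bench.

Things in the scene. Friction and masses are not known exactly. Their poses are not given: they have to be found in the camera images.
- wax_mid (a point): Red wax stick, a bar 16 x 70 x 12 mm, 12 mm high, lying flat and loose. Point: its centre, 6 mm above its underside. Its y axis runs along its 70 mm length, x across its 16 mm width, z up.
- tin_mid (a point): Round tin with a blue lid, 64 mm across (the lower 16 mm of its height 62 mm), 28 mm high, standing loose in front of the robot (a like one far off to the left is not meant). Point: its centre, 14 mm above its underside, z up.
- bottle_mid (a point): Small orange bottle with a white cap, standing loose: body 26 mm in diameter and 52 mm high, cap 15 mm in diameter, 63 mm high in all. Point: on its axis, 31.5 mm above its foot, z up. Belongs to the kit.
- model_mid (a point): Cream plaster model of a dental arch on a block-shaped base, 62 mm (x) x 66 mm (y), base 20 mm high, teeth to 28 mm; loose, about 140 g. Point: centre of the base, 10 mm above its underside. z up; -x is the front, where the base narrows to a flat 38 mm wide; +x is the back. The two sides (y = -33 and +33 mm) are flat and parallel from x = -3 to +28 mm, so it is best gripped across y a few mm behind the centre.
- stone_mid (a point): Grey stone block, 24 x 52 x 16 mm, lying loose: looks like the wax stick but is grey; it does not belong to the kit. Point: its centre, 8 mm up; y runs along its 52 mm length, z up.
- white_bottle_mid (a point): Small white bottle with a reddish-brown band and a black cap, 30 mm in diameter, 70 mm high, standing loose; it does not belong to the kit. Point: on its axis, 35 mm above its foot.
- caddy_floor (a point): Flat dark-blue caddy, fixed to the bench for now, outline 150 mm (x) x 144 mm (y), floor 3 mm thick, walls 4 mm thick and 12 mm high above the floor, open at the top. Point: centre of the outline on the upper face of the floor; x and y along its sides, z up. Three compartments, inner bounds from this point in mm: the long trough x -71 to -11, y -68 to 68; the square pocket x -7 to 71, y -10 to 68; the narrow pocket x -7 to 71, y -68 to -14.
- stand_face (a point): Sloping stand, fixed to the bench: a bare aluminium plate 110 mm (x) x 100 mm (y) tilted 18 degrees (0.314 rad), with a dark ledge along its low edge. Point: centre of the plate's upper face, 30 mm above the bench. x runs up the slope (level when seen from above), y across it, z square to the face. The ledge's inner side is at x = -49 mm, its top 13 mm above the face; it is 100 mm long. The plate is rough enough that the model stays where it is set down.

How it is judged:
By the outcome, as a careful person would: the job done as asked, in the order asked, and still so for the second after the job is handed in, with the robot touching nothing.
It also fails if it takes over 112 s, if anything falls off the work surface, if the arm or the gripper's body presses on something with over 40 N, if the wrist force passes 120 N, or if a joint passes its speed limit or range.

## Working session

There is one attempt and no reset: what is moved stays moved. The work goes in short steps, Python scripts to look and compute and a tool call to move; the robot and the scene stay as the last step left them, time stands still between calls to the robot, and variables do not carry over. Pictures are saved under pics/ and viewed, at most 14 in all, crops included, and the job is handed in when it is done.

Besides the shell and the picture viewer there is one more tool, called after "Call:" in YAML: its name, and indented under it one key for each argument. apply_moves: Moves the arm, as the interface text tells. Its arguments: {"type":"object","properties":{"deltas":{"type":"array","items":{"type":"array"}},"squeeze":{"type":"number"}},"required":["deltas"]}

```bash
mkdir -p pics; ls
python3 - <<'E'
from station import bot
import cv2
o=bot.get_obs();print({k:o[k] for k in('t','q','eef_pos','tool_rot','gripper_width')})
for n in('top','scene'):
    p=bot.read_camera(n);cv2.imwrite(f'pics/{n}0.png',p['color'][:,:,::-1])
    print(n,p['intrinsics'],p['pose'])
    for t in['wax_mid','tin_mid','bottle_mid','model_mid','stone_mid','white_bottle_mid','caddy_floor','stand_face']:
        print(t,[([round(float(v),3) for v in d['point']],round(d['confidence'],2)) for d in bot.look_for(p,t)][:3])
E
```

```text
pics
{'t': 0.0, 'q': array([-1.35709284,  0.47779776,  0.02234807,  1.55646623, -0.01150931,
        1.10928768, -0.08305554]), 'eef_pos': array([0.21330246, 0.63972551, 0.20062125]), 'tool_rot': array([-8.12568862e-05,  1.60181477e-01,  9.87087157e-01, -9.11777611e-04]), 'gripper_width': 1.002779947530477}
top [[463.472034    0.        258.1073919]
 [  0.        463.472034  194.2516039]
 [  0.          0.          1.       ]] [[ 0.01208271 -0.99186194  0.12674344  0.3651662 ]
 [-0.9999102  -0.0112503   0.00728147 -0.05489844]
 [-0.00579631 -0.12682004 -0.99190881  1.13593275]
 [ 0.          0.          0.          1.        ]]
wax_mid [([0.547, 0.005, 0.015], 0.56)]
tin_mid [([0.669, 0.007, 0.03], 0.71)]
bottle_mid [([0.371, -0.299, 0.05], 0.57)]
model_mid [([0.637, -0.134, 0.02], 0.68)]
stone_mid [([0.446, 0.004, 0.014], 0.71)]
white_bottle_mid [([0.442, 0.141, 0.054], 0.56)]
caddy_floor [([0.489, -0.184, -0.002], 0.86)]
stand_face []
scene [[350.22056989   0.         253.71481417]
 [  0.         350.22056989 190.27436081]
 [  0.           0.           1.        ]] [[ 0.50356935 -0.38788255  0.77198772 -0.17766838]
 [-0.86373079 -0.24637194  0.43962483 -0.41342561]
 [ 0.01967331 -0.88817115 -0.45909146  0.46062553]
 [ 0.          0.          0.          1.        ]]
wax_mid [([0.539, 0.011, 0.008], 0.68)]
tin_mid [([0.653, 0.0, 0.025], 0.81)]
bottle_mid [([0.361, -0.305, 0.034], 0.89)]
model_mid [([0.622, -0.148, 0.021], 0.91)]
stone_mid [([0.44, 0.002, 0.019], 0.54)]
white_bottle_mid [([0.436, 0.146, 0.041], 0.58)]
caddy_floor [([0.481, -0.189, 0.007], 0.69)]
stand_face [([0.589, 0.204, 0.024], 0.89)]
```

Run:
```python
import cv2
a=cv2.imread('pics/top0.png');cv2.imwrite('pics/top0b.png',cv2.resize(a,(800,600),interpolation=cv2.INTER_CUBIC))
```

```text
(no output)
```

View pics/top0b.png

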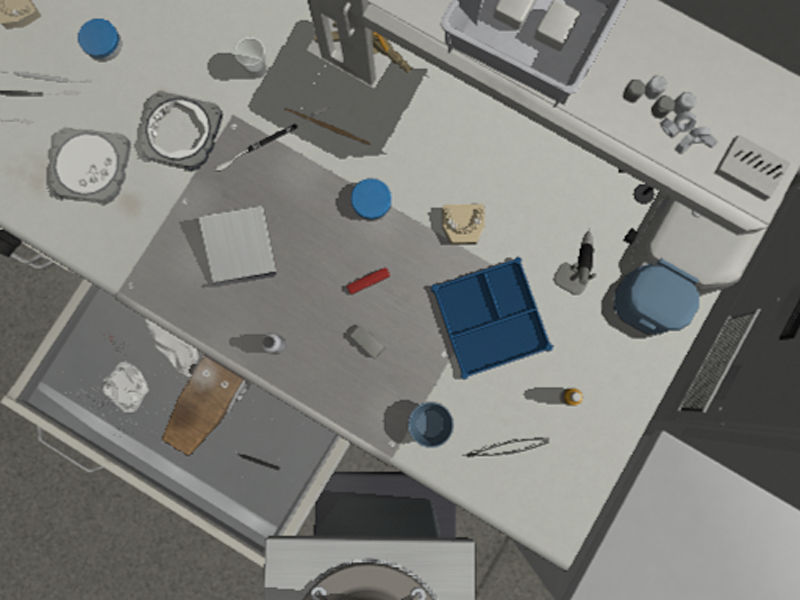

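View pics/scene0.png

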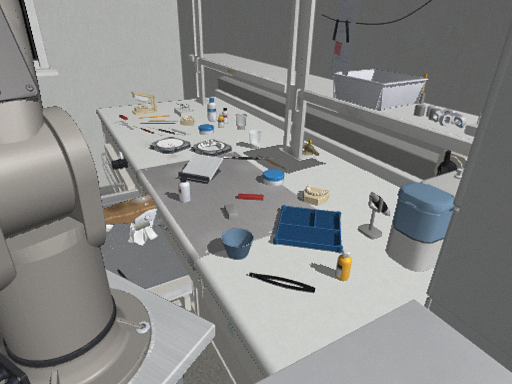

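Top view (800x600): caddy corners (432,287),(519,260),(551,348),(463,376), so yaw is about +19° with the trough on the robot side. Wax is at (368,281), tin (371,199), bottle (572,397), model (463,222) with its narrow front towards the robot, and the stand at (237,244). Next I'll zoom in on the stand and compute positions.

```bash
cat > h.py <<'E'
from station import bot
import numpy as np, cv2
from scipy.spatial.transform import Rotation as R
def pose():
    o=bot.get_obs();w,x,y,z=o['tool_rot'];T=np.eye(4);T[:3,:3]=R.from_quat([x,y,z,w]).as_matrix();T[:3,3]=o['eef_pos'];return T
def cam(n):
    T=pose() if n=='wrist' else None
    p=bot.read_camera(n); p['W']=p['pose'] if n!='wrist' else T@p['hand_eye']; return p
def ray(p,uv,z):
    d=p['W'][:3,:3]@np.linalg.solve(p['intrinsics'],[uv[0],uv[1],1.]);c=p['W'][:3,3];return c+d*(z-c[2])/d[2]
def proj(p,X):
    T=np.linalg.inv(p['W']);x=p['intrinsics']@(T[:3,:3]@np.asarray(X,float)+T[:3,3]);return x[:2]/x[2]
def blob(p,z,lo,hi,near,minA=30):
    "hsv mask blob nearest 'near'(world xyz): centroid world at height z, long-axis yaw, corners"
    h=cv2.cvtColor(p['color'],cv2.COLOR_RGB2HSV);m=cv2.inRange(h,np.array(lo),np.array(hi))
    n,l,s,c=cv2.connectedComponentsWithStats(m);pn=proj(p,near)
    i=min([k for k in range(1,n) if s[k,4]>=minA],key=lambda k:np.hypot(*(c[k]-pn)))
    ct=max(cv2.findContours((l==i).astype('uint8'),cv2.RETR_EXTERNAL,cv2.CHAIN_APPROX_NONE)[0],key=len)[:,0]
    W=np.array([ray(p,q,z)[:2] for q in ct]);r=cv2.minAreaRect((W*1000).astype('float32'))
    return r,s[i],W
def moves(target,yaw=None):
    "print shift (tool axes, units) to bring TCP to target; turn for tool-y to be at world yaw (mod pi)"
    T=pose();d=T[:3,:3].T@(np.array(target)-T[:3,3])/0.2
    s=f'shift {np.round(d,4)}'
    if yaw is not None:
        a=np.arctan2(T[1,1],T[0,1]);t=(yaw-a+np.pi/2)%np.pi-np.pi/2; s+=f' turn {-t/2/np.pi:.4f}'
    print(s)
E
python3 - <<'E'
from h import *
p=cam('top');s=cam('scene');w=cam('wrist');print(w['hand_eye'].round(3),w['intrinsics'][0])
for n,z,lo,hi,near in[('wax',.012,(0,150,80),(8,255,255),(.54,.007,.012)),('wax2',.012,(172,150,80),(180,255,255),(.54,.007,.012)),('tin',.028,(100,150,90),(115,255,255),(.66,.005,.028)),('bottle',.05,(8,150,80),(22,255,255),(.37,-.3,.05)),('model',.02,(12,40,120),(30,160,255),(.635,-.138,.02)),('caddy',.015,(100,150,20),(118,255,140),(.485,-.186,.015))]:
    try:
        r,st,W=blob(p,z,lo,hi,near);print(n,np.round(r[0]),np.round(r[1]),round(r[2],1),st)
    except Exception as e: print(n,e)
a=cv2.resize(p['color'][120:200,110:200],None,fx=6,fy=6,interpolation=cv2.INTER_CUBIC)[:480]
b=cv2.resize(s['color'][145:195,160:240],None,fx=5,fy=5,interpolation=cv2.INTER_CUBIC)
c=np.zeros((600,800,3),'uint8');c[:480,:540]=a[:480,:540];c[350:600,400:800]=b
cv2.imwrite('pics/stand.png',c[:,:,::-1])
E
```

```text
[[-0.001 -0.958 -0.287  0.074]
 [ 1.    -0.001  0.    -0.001]
 [-0.    -0.287  0.958 -0.172]
 [ 0.     0.     0.     1.   ]] [330.93103738   0.         253.88737385]
wax [546.  10.] [14. 67.] 27.5 [222 172  27  16 161]
wax2 min() iterable argument is empty
tin [673.   7.] [61. 59.] 0.6 [225 115  25  25 490]
bottle [ 368. -299.] [19. 21.] 89.1 [362 249   9  10  44]
model [ 637. -140.] [58. 62.] 0.6 [284 131  26  24 471]
caddy [ 489. -183.] [151. 146.] 19.0 [ 276  165   77   77 3500]
```

View pics/stand.png

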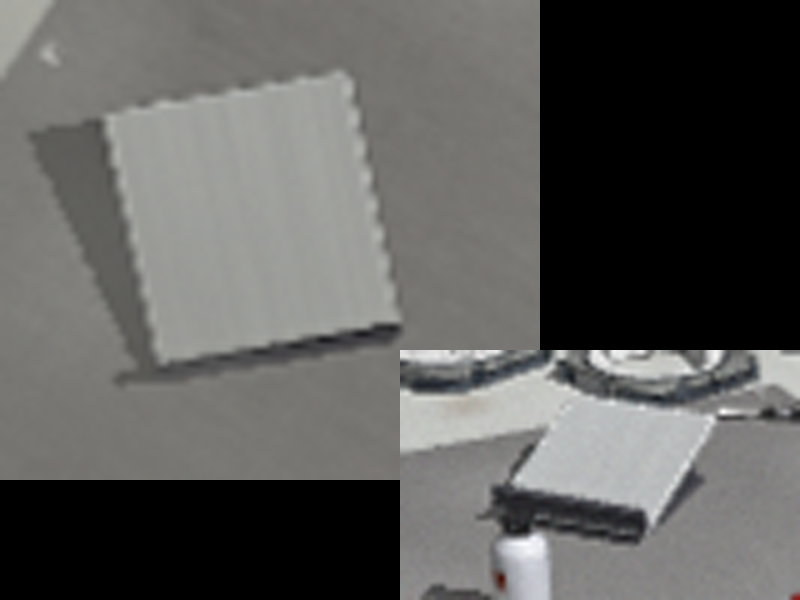

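The stand's ledge is on the robot side and uphill points away at a yaw of about 12°. The model already faces almost the right way. Now computing the travel to the wax.

Run:
```python
from h import *
print(pose().round(3)); moves([.546,.010,.12],np.deg2rad(27.5))
p=cam('top');f=[]
r,st,W=blob(p,.02,(12,40,120),(30,160,255),(.635,-.138,.02))
print(cv2.approxPolyDP((W*1000).astype('float32').reshape(-1,1,2),6,True).round().reshape(-1,2))
q=[(110+x/6,120+y/6) for x,y in((108,118),(345,72),(398,322),(160,362))]
for (u,z) in zip(q,(.045,.045,.015,.015)): print('stand',ray(p,u,z).round(4))
```

```text
[[-0.949  0.316  0.     0.213]
 [ 0.316  0.949 -0.     0.64 ]
 [-0.    -0.    -1.     0.202]
 [ 0.     0.     0.     1.   ]]
shift [-2.5739 -2.4643  0.408 ] turn 0.1224
[[ 666. -109.]
 [ 646. -111.]
 [ 646. -121.]
 [ 623. -136.]
 [ 618. -129.]
 [ 633. -109.]
 [ 611. -119.]
 [ 609. -161.]
 [ 664. -170.]]
stand [0.6338 0.2687 0.045 ]
stand [0.6538 0.174  0.045 ]
stand [0.5571 0.1547 0.015 ]
stand [0.5394 0.2514 0.015 ]
```

Call:
apply_moves:
  deltas:
    - [0,[-0.86,-0.82,0],0]
    - [0,[-0.86,-0.82,0],0]
    - [0,[-0.86,-0.82,0],0]
    - [0,[-0.86,-0.82,0],0]
    - [0,[-0.86,-0.82,0],0]
  squeeze: 30

```text
t: 1.6
eef_pos: [0.3265, 0.4272, 0.2018]
tool_rot: [0.0, 0.161, 0.987, -0.0]
contact_force: [0.5, 0.3, 0.3]
gripper_width: 1.002
grasp_force: 0.0
```

Call:
apply_moves:
  deltas:
    - [0,[-0.86,-0.82,0],0]
    - [0,[-0.86,-0.82,0],0]
    - [0,[-0.86,-0.82,0],0]
    - [0,[-0.86,-0.82,0],0]
    - [0,[-0.86,-0.82,0],0]

```text
t: 2.1
eef_pos: [0.4373, 0.2172, 0.202]
tool_rot: [0.0, 0.162, 0.987, 0.0]
contact_force: [1.2, 0.8, 0.5]
gripper_width: 0.997
grasp_force: 0.0
```

Call:
apply_moves:
  deltas:
    - [0,[-0.854,-0.824,0.2],0.06]
    - [0,[-0.854,-0.824,0.4],0.122]
    - [0,[-0.854,-0.824,0.4],0.122]
    - [0,[-0.854,-0.824,0.4],0.122]
    - [0,[-0.854,-0.824,0.4],0.122]
    - [0,[-0.854,-0.824,0.4],0.122]
    - [0,[-0.854,-0.824,0.4],0.122]
    - [0,[-0.854,-0.824,0.4],0.122]

```text
t: 2.9
eef_pos: [0.5459, 0.0114, 0.1218]
tool_rot: [-0.0, 0.517, 0.856, 0.0]
contact_force: [0.0, -0.0, -0.3]
gripper_width: 1.002
grasp_force: 0.0
```

Run:
```python
from h import *
w=cam('wrist');T=pose();print('tool y yaw',np.rad2deg(np.arctan2(T[1,1],T[0,1])))
r,st,W=blob(w,.012,(0,150,60),(8,255,255),(.546,.01,.012));print(r,st)
c=w['color'].copy()
for X in ([.546,.01,.012],):cv2.circle(c,tuple(int(v) for v in proj(w,X)),3,(0,255,0),-1)
cv2.imwrite('pics/w1.png',c[:,:,::-1]); print([(d['point'],d['confidence']) for d in bot.look_for(w,'wax_mid')])
moves([r[0][0]/1000,r[0][1]/1000,.004],np.deg2rad(r[2] if r[1][0]<r[1][1] else r[2]-90))
```

```text
tool y yaw 27.834206133240276
((544.6264038085938, 10.195898056030273), (13.613697052001953, 67.32947540283203), 26.19400405883789) [ 246  143   17   75 1082]
[([0.5438, 0.0094, 0.0143], 0.66)]
shift [-0.0049 -0.0104  0.5904] turn 0.0046
```

View pics/w1.png

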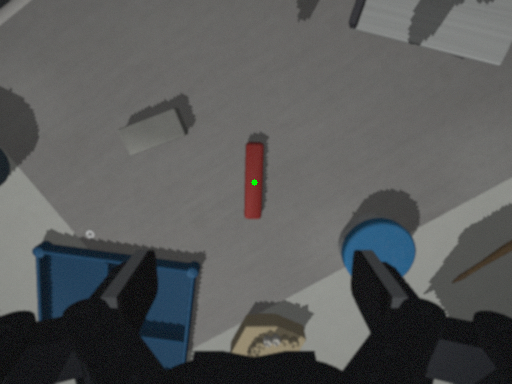

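The wrist view shows the wax at (254,182), clear between the fingers and matching the prediction. Going down to grip it.

Call:
apply_moves:
  deltas:
    - [0.5,[-0.005,-0.01,0.2],0.005]
    - [0.5,[-0.005,-0.01,0.4],0.005]
    - [0.5,[-0.005,-0.01,0.5],0.005]
    - [0.5,[-0.005,-0.01,0.57],0.005]
    - [0.5,[-0.005,-0.01,0.588],0.005]
    - [0.5,[-0.005,-0.01,0.588],0.005]
    - [1,[-0.005,-0.01,0.588],0.005]
    - [1,[-0.005,-0.01,0.588],0.005]
    - [1,[-0.005,-0.01,0.588],0.005]
    - [1,[-0.005,-0.01,0.588],0.005]
    - [1,[-0.005,-0.01,0.588],0.005]
    - [1,[-0.005,-0.01,0.588],0.005]

```text
t: 4.2
eef_pos: [0.5447, 0.0082, 0.0041]
tool_rot: [0.0, 0.531, 0.847, 0.0]
contact_force: [-0.9, -0.3, 0.7]
gripper_width: -0.007
grasp_force: 0.0
```

Call:
apply_moves:
  deltas:
    - [1,[0,0,-0.1],0]
    - [1,[0,0,-0.3],0]
    - [1,[0,0,-0.5],0]
    - [1,[0,0,-0.5],0]

```text
t: 4.6
eef_pos: [0.5484, 0.0081, 0.1088]
tool_rot: [0.003, 0.531, 0.847, 0.003]
contact_force: [1.0, 0.6, -0.1]
gripper_width: 0.003
grasp_force: 0.0
```

Run:
```python
from h import *
p=cam('top')
def cad(p,t=''):
    r,st,W=blob(p,.015,(100,150,20),(118,255,140),(.489,-.183,.015),500);print(t,r)
    return r
cad(p,'top');w=cam('wrist');
try: cad(w,'wrist')
except Exception as e: print(e)
cv2.imwrite('pics/w2.png',w['color'][:,:,::-1])
a=np.deg2rad(19);c=np.array([.489,-.183]);M=np.array([[np.cos(a),-np.sin(a)],[np.sin(a),np.cos(a)]])
t=c+M@[-.041,0];print(t);moves([*t,.06],a)
```

```text
top ((489.30511474609375, -182.50035095214844), (151.25830078125, 145.53665161132812), 18.994129180908203)
wrist ((480.869873046875, -155.74893188476562), (151.41192626953125, 105.03738403320312), 21.09965705871582)
[ 0.45023374 -0.19634829]
shift [-0.7144 -0.8748  0.2223] turn 0.0190
```

View pics/w2.png

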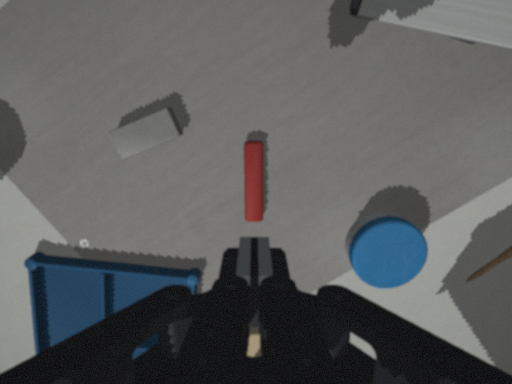

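The fingers are shut and empty, and the wax is still lying at (254,181). Checking where it lies relative to the TCP.

Run:
```python
from h import *
o=bot.get_obs();print(o['t'],o['eef_pos'],o['gripper_width'],o['grasp_force'],o['contact_force'])
for n in('wrist','top','scene'):
    w=cam(n)
    try:
        r,st,W=blob(w,.012,(0,150,60),(8,255,255),(.546,.01,.012));print(n,r)
    except Exception as e: print(n,e)
    print(proj(w,pose()[:3,3]))
    if n=='wrist': cv2.imwrite('pics/w3.png',cv2.resize(w['color'][100:300,160:360],(600,600))[:,:,::-1])
    if n=='scene': cv2.imwrite('pics/s3.png',cv2.resize(w['color'][130:250,180:340],(800,600))[:,:,::-1])
```

```text
4.7 [0.54528129 0.008483   0.10480598] 0.0008525123766045983 0.0 [0.10983559 0.21617439 0.11784618]
wrist ((544.1953125, 10.141855239868164), (13.190263748168945, 66.87593841552734), 26.25682258605957)
[254.72002804 228.29833692]
top min() iterable argument is empty
[233.72014571 173.49860266]
scene ((541.5787963867188, 6.78173828125), (24.89326286315918, 65.4626693725586), 25.685571670532227)
[250.60599902 164.81666341]
```

View pics/s3.png

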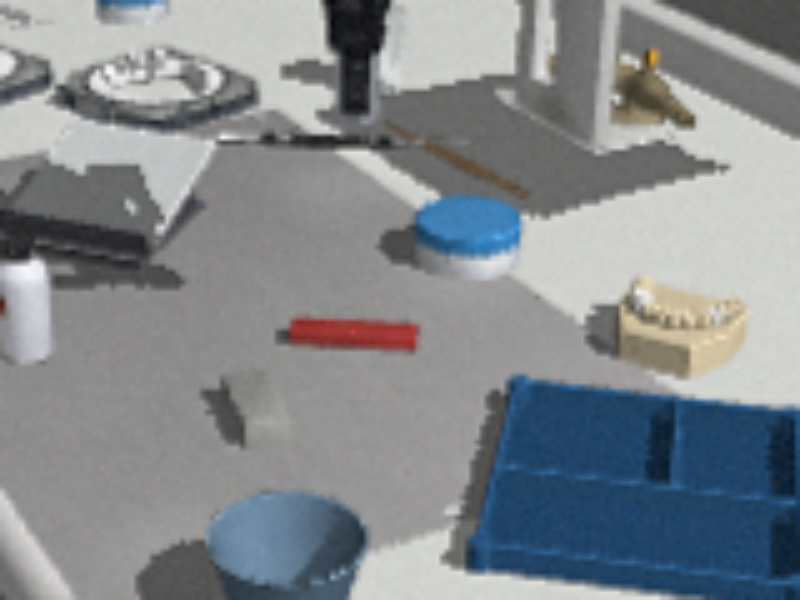

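In the scene view the shut finger tips appear at about (251,153). The reported TCP projects to (251,165), so the tips stop roughly 30 mm short of it, which explains the miss. I'll calibrate this with a gentle touch on the bare bench beside the wax.

Call:
apply_moves:
  deltas:
    - [1,[0.3,0,0.0],0]
    - [1,[0.3,0,0.2],0]
    - [1,[0.3,0,0.4],0]
    - [1,[0.3,0,0.54],0]
    - [1,[0.3,0,0.57],0]
    - [1,[0.3,0,0.59],0]
    - [1,[0.3,0,0.59],0]

```text
t: 5.55
eef_pos: [0.5189, 0.0619, -0.0138]
tool_rot: [0.0, 0.531, 0.847, -0.0]
contact_force: [0.4, -0.9, 0.6]
gripper_width: 0.001
grasp_force: 0.0
```

Run:
```python
from h import *
print(bot.get_obs()['contact_force'])
w=cam('scene');T=pose()[:3,3];print(T,[proj(w,T+[0,0,d]).round(1) for d in(0,.01,.02,.03,.04)])
a=cv2.resize(w['color'][140:220,180:280],(750,600),interpolation=cv2.INTER_CUBIC);cv2.imwrite('pics/s4.png',a[:,:,::-1])
```

```text
[ 0.39956842 -0.86737356  0.59104202]
[ 0.51933544  0.06205723 -0.0132064 ] [array([228.7, 202.4]), array([228.6, 199.2]), array([228.6, 196. ]), array([228.5, 192.7]), array([228.5, 189.5])]
```

View pics/s4.png

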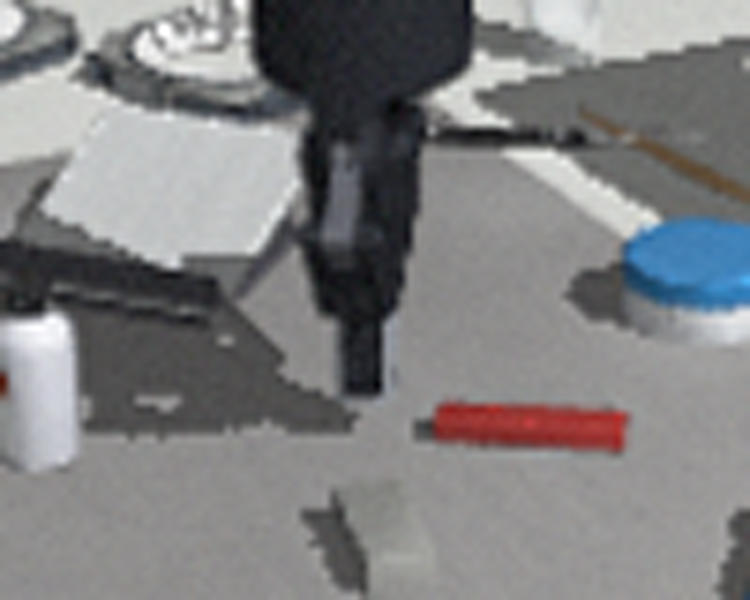

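The tip bottom is at (363,397) in the crop, i.e. row 193, about 29 mm above the TCP and about 16 mm above the bench. Feeling for contact in small steps.

Call:
apply_moves:
  deltas:
    - [1,[0,0,0.03],0]
    - [1,[0,0,0.045],0]
    - [1,[0,0,0.055],0]
    - [1,[0,0,0.06],0]
    - [1,[0,0,0.06],0]

```text
t: 6.1
eef_pos: [0.5185, 0.0622, -0.026]
tool_rot: [-0.0, 0.531, 0.847, -0.0]
contact_force: [-0.1, -0.4, -0.6]
gripper_width: 0.001
grasp_force: 0.0
```

Call:
apply_moves:
  deltas:
    - [1,[0,0,0.01],0]
    - [1,[0,0,0.01],0]

```text
t: 6.3
eef_pos: [0.5184, 0.0622, -0.0281]
tool_rot: [-0.0, 0.531, 0.847, -0.0]
contact_force: [0.1, -0.7, -0.5]
gripper_width: 0.002
grasp_force: 0.0
```

Call:
apply_moves:
  deltas:
    - [1,[0,0,0.008],0]
    - [1,[0,0,0.008],0]

```text
t: 6.5
eef_pos: [0.5187, 0.0622, -0.0295]
tool_rot: [0.0, 0.531, 0.847, 0.0]
contact_force: [0.6, 0.5, 2.2]
gripper_width: 0.002
grasp_force: 0.7
```

Call:
apply_moves:
  deltas:
    - [1,[0,0,0.005],0]
    - [1,[0,0,0.005],0]

```text
t: 6.7
eef_pos: [0.5187, 0.0622, -0.0296]
tool_rot: [-0.0, 0.531, 0.847, 0.0]
contact_force: [-4.5, -0.5, 15.2]
gripper_width: 0.003
grasp_force: 7.3
```

The tips touch the bench at TCP z = -0.0295, so they sit about 29.5 mm behind the reported TCP. Regripping the wax with that correction.

Call:
apply_moves:
  deltas:
    - [0.5,[0,0,-0.25],0]
    - [0.5,[-0.15,0,-0.25],0]
    - [0.5,[-0.29,0.002,-0.25],0]
    - [0.5,[-0.29,0.002,-0.2],0]
    - [0.5,[-0.29,0.002,-0.1],0]
    - [0.5,[-0.29,0.002,-0.03],0]
    - [0.5,[-0.29,0.002,-0.012],0]
    - [1,[-0.29,0.002,-0.012],0]
    - [1,[-0.29,0.002,-0.012],0]
    - [1,[-0.29,0.002,-0.012],0]
    - [1,[-0.29,0.002,-0.012],0]
    - [1,[-0.29,0.002,-0.012],0]

```text
t: 7.9
eef_pos: [0.5444, 0.0103, -0.0278]
tool_rot: [0.0, 0.531, 0.847, 0.0]
contact_force: [-0.8, 1.0, -1.2]
gripper_width: 0.177
grasp_force: 31.9
```

Call:
apply_moves:
  deltas:
    - [1,[0,0,-0.1],0]
    - [1,[0,0,-0.34],0]
    - [1,[0,0,-0.34],0]

```text
t: 8.2
eef_pos: [0.5481, 0.0101, 0.0446]
tool_rot: [0.003, 0.531, 0.847, 0.003]
contact_force: [0.8, -0.8, 0.1]
gripper_width: 0.174
grasp_force: 31.9
```

Run:
```python
from h import *
print(bot.get_obs()['gripper_width'])
a=np.deg2rad(19);c=np.array([.489,-.183]);M=np.array([[np.cos(a),-np.sin(a)],[np.sin(a),np.cos(a)]])
t=c+M@[-.041,0];print(t);moves([*t,.04],a)
for n in('top',):
    p=cam(n);h=cv2.cvtColor(p['color'],cv2.COLOR_RGB2HSV);m=cv2.inRange(h,(100,150,20),(118,255,140))
    cs=[k for k in cv2.findContours(m,cv2.RETR_EXTERNAL,cv2.CHAIN_APPROX_NONE)[0] if len(k)>100];print([cv2.boundingRect(k) for k in cs])
for x in('caddy_floor',):
    for cn in('scene','top'):
        print([(np.round(d['point'],4),d['confidence']) for d in bot.look_for(cam(cn),x)])
```

```text
0.17381710215986035
[ 0.45023374 -0.19634829]
shift [-0.716  -0.8901  0.0174] turn 0.0189
[(276, 165, 77, 77)]
[(array([ 0.4808, -0.1918,  0.0064]), 0.68)]
[(array([ 0.489 , -0.187 ,  0.0011]), 0.71)]
```

Call:
apply_moves:
  deltas:
    - [1,[-0.716,-0.89,0],0.019]
    - [1,[-0.716,-0.89,0],0.019]
    - [1,[-0.716,-0.89,0],0.019]
    - [1,[-0.716,-0.89,0],0.019]
    - [1,[-0.716,-0.89,0],0.019]
    - [1,[-0.716,-0.89,0],0.019]
    - [1,[-0.716,-0.89,0],0.019]

```text
t: 9.15
eef_pos: [0.4456, -0.1964, 0.039]
tool_rot: [-0.001, 0.581, 0.814, -0.0]
contact_force: [0.2, 0.4, -0.4]
gripper_width: 0.172
grasp_force: 31.9
```

Run:
```python
from h import *
a=np.deg2rad(19);c=np.array([.489,-.183]);M=np.array([[np.cos(a),-np.sin(a)],[np.sin(a),np.cos(a)]])
t=c+M@[-.041,0];moves([*t,-.024],a);print(pose()[:3,3])
w=cam('wrist');im=w['color'].copy()
for x,y in((-71,-68),(-11,-68),(-11,68),(-71,68),(-7,-10),(71,-10),(-7,-14),(75,72)):
    X=np.append(c+M@[x/1000,y/1000],.015);cv2.circle(im,tuple(int(v) for v in proj(w,X)),2,(0,255,0),-1)
cv2.imwrite('pics/w5.png',im[:,:,::-1])
```

```text
shift [-0.0078  0.0224  0.315 ] turn -0.0003
[ 0.44559193 -0.19636139  0.03901413]
```

View pics/w5.png

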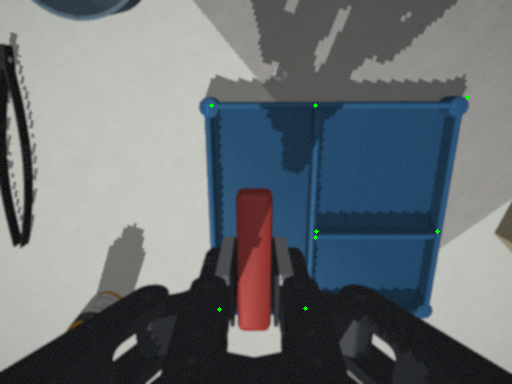

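The wax hangs square over the trough, spanning (254,190) to (254,328), and the predicted caddy edges fit to within about 2 mm. Lowering and releasing.

Call:
apply_moves:
  deltas:
    - [1,[-0.008,0.022,0.15],0]
    - [1,[-0.008,0.022,0.25],0]
    - [1,[-0.008,0.022,0.3],0]
    - [1,[-0.008,0.022,0.318],0]
    - [1,[-0.008,0.022,0.318],0]
    - [0.7,[-0.008,0.022,0.318],0]
    - [0.7,[-0.008,0.022,0.318],0]
    - [0.7,[-0.008,0.022,0.318],0]
    - [0.7,[-0.008,0.022,0.2],0]
    - [0.7,[-0.008,0.022,0],0]
    - [0,[-0.008,0.022,-0.2],0]
    - [0,[-0.008,0.022,-0.2],0]

```text
t: 10.4
eef_pos: [0.4544, -0.1978, 0.0844]
tool_rot: [0.004, 0.581, 0.814, 0.002]
contact_force: [0.1, 0.0, -0.9]
gripper_width: 0.627
grasp_force: 0.0
```

Run:
```python
from h import *
w=cam('wrist');r,st,W=blob(w,.015,(0,150,60),(8,255,255),(.45,-.196,.015));print(r)
s=cam('scene');b=blob(s,.031,(100,150,90),(115,255,255),(.67,.007,.028));print(b[0])
T=pose();a=np.arctan2(T[1,1],T[0,1]);print(np.rad2deg(a),T[:3,3]);moves([.671,.007,.06])
```

```text
((450.45062255859375, -196.50450134277344), (14.161216735839844, 67.28955078125), 19.193479537963867)
((664.3123779296875, 0.07058334350585938), (77.54891204833984, 56.35505676269531), 28.74775505065918)
19.019886416872243 [ 0.45184524 -0.19628425  0.08078597]
shift [0.6039 1.3669 0.1068]
```

The wax lies centred and square in the trough at (450,-196) mm, yaw 19°. Now the tin.

Call:
apply_moves:
  deltas:
    - [0,[0.304,0.7,-0.1],0]
    - [0,[0.304,0.7,-0.1],0]
    - [0,[0.304,0.7,-0.1],0]
    - [0,[0.304,0.7,-0.1],0]

```text
t: 10.9
eef_pos: [0.5682, -0.0864, 0.099]
tool_rot: [0.0, 0.577, 0.817, 0.001]
contact_force: [-0.6, 0.0, 0.1]
gripper_width: 1.0
grasp_force: 0.0
```

Call:
apply_moves:
  deltas:
    - [0,[0.3,0.667,0],0]
    - [0,[0.3,0.667,0],0]
    - [0,[0.3,0.667,0],0]
    - [0,[0.3,0.667,0],0]
    - [0,[0.3,0.667,0],0]

```text
t: 11.4
eef_pos: [0.6693, 0.0075, 0.0976]
tool_rot: [-0.001, 0.58, 0.815, -0.001]
contact_force: [-0.4, -1.0, -0.1]
gripper_width: 1.001
grasp_force: 0.0
```

Run:
```python
from h import *
w=cam('wrist');r,st,W=blob(w,.028,(100,150,60),(115,255,255),(.672,.007,.028),300);print(r,st);print(W.min(0),W.max(0), pose()[:3,3])
(cx,cy),rad=cv2.minEnclosingCircle((W*1000).astype('float32'));print(cx,cy,rad)
moves([cx/1000,cy/1000,-.022])
p=cam('top');im=np.hstack([cv2.resize(w['color'],(800,600))]);cv2.imwrite('pics/w6.png',w['color'][:,:,::-1])
```

```text
((673.524658203125, 7.192058563232422), (60.68741226196289, 62.295955657958984), 0.32286337018013) [ 221  155   81   79 4911]
[ 0.6431842  -0.02394705] [0.70388313 0.03835761] [0.66866811 0.00573679 0.09806479]
673.4459838867188 7.306507110595703 31.37147331237793
shift [-3.000e-04  2.720e-02  6.002e-01]
```

View pics/w6.png

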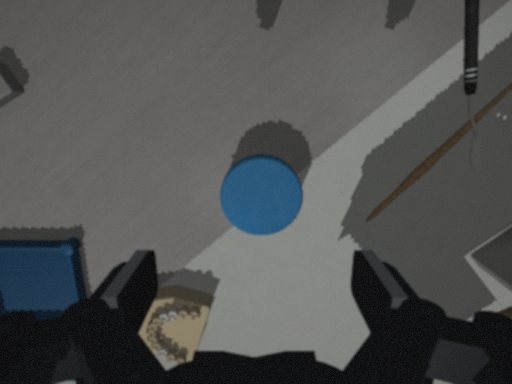

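The tin is centred at pixel (261,195), i.e. (673,7) mm. Gripping the lid, with the tips staying above the caddy wall height.

Call:
apply_moves:
  deltas:
    - [0,[0,0.027,0.2],0]
    - [0,[0,0.027,0.4],0]
    - [0,[0,0.027,0.54],0]
    - [0,[0,0.027,0.588],0]
    - [0,[0,0.027,0.588],0]
    - [1,[0,0.027,0.588],0]
    - [1,[0,0.027,0.588],0]
    - [1,[0,0.027,0.588],0]
    - [1,[0,0.027,0.588],0]
    - [1,[0,0.027,0.588],0]

```text
t: 12.5
eef_pos: [0.6767, 0.008, -0.0154]
tool_rot: [0.001, 0.581, 0.814, 0.001]
contact_force: [-2.1, -1.1, 7.5]
gripper_width: 0.733
grasp_force: 32.8
```

Call:
apply_moves:
  deltas:
    - [1,[0,0,-0.05],0]
    - [1,[0,0,-0.25],0]
    - [1,[0,0,-0.4],0]
    - [1,[0,0,-0.4],0]
    - [1,[0,0,-0.4],0]

```text
t: 13.0
eef_pos: [0.6761, 0.009, 0.0637]
tool_rot: [0.001, 0.581, 0.814, 0.001]
contact_force: [0.1, -0.6, -1.6]
gripper_width: 0.731
grasp_force: 33.6
```

Run:
```python
from h import *
a=np.deg2rad(19);c=np.array([.489,-.183]);M=np.array([[np.cos(a),-np.sin(a)],[np.sin(a),np.cos(a)]])
t=c+M@[.032,.029];print(t,pose()[:3,3]);moves([*t,.06],a)
w=cam('wrist');s=cam('scene');im=np.hstack([cv2.resize(w['color'][100:384,130:384],(400,447)),cv2.resize(s['color'][110:190,230:310],(400,447))]);cv2.imwrite('pics/w7.png',im[:,:,::-1])
```

```text
[ 0.50981512 -0.14516178] [0.67605212 0.00902362 0.06368896]
shift [-0.458  -1.0371  0.0159] turn 0.0001
```

View pics/w7.png

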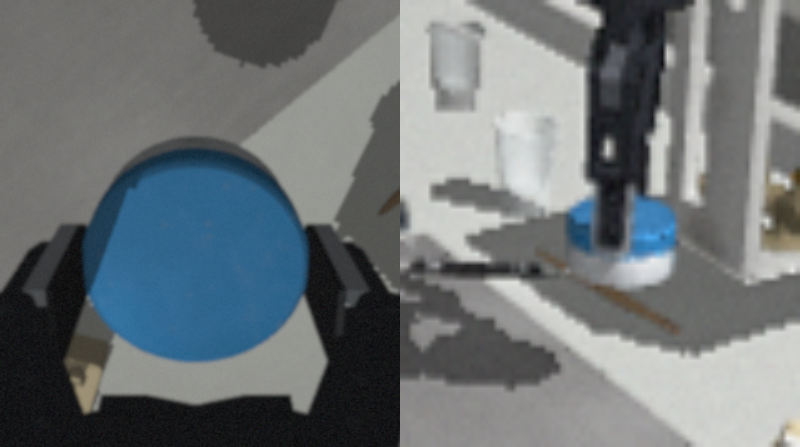

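The tin is held level by its lid. Carrying it over the square pocket.

Call:
apply_moves:
  deltas:
    - [1,[-0.23,-0.52,0],0]
    - [1,[-0.23,-0.52,0],0]
    - [1,[-0.23,-0.52,0],0]
    - [1,[-0.23,-0.52,0],0]

```text
t: 13.5
eef_pos: [0.589, -0.0714, 0.0613]
tool_rot: [-0.001, 0.583, 0.813, -0.001]
contact_force: [0.6, 0.7, -1.6]
gripper_width: 0.73
grasp_force: 33.7
```

Call:
apply_moves:
  deltas:
    - [1,[-0.228,-0.517,0],0]
    - [1,[-0.228,-0.517,0],0]
    - [1,[-0.228,-0.517,0],0]
    - [1,[-0.228,-0.517,0],0]
    - [1,[-0.228,-0.517,0],0]
    - [1,[-0.228,-0.517,0],0]

```text
t: 14.1
eef_pos: [0.5109, -0.1437, 0.062]
tool_rot: [0.0, 0.579, 0.815, 0.0]
contact_force: [0.4, 0.7, 0.4]
gripper_width: 0.73
grasp_force: 33.7
```

Run:
```python
from h import *
a=np.deg2rad(19);c=np.array([.489,-.183]);M=np.array([[np.cos(a),-np.sin(a)],[np.sin(a),np.cos(a)]])
t=c+M@[.032,.029];print(t,pose()[:3,3]);moves([*t,-.011],a)
p=cam('top');s=cam('scene')
r,st,W=blob(p,.095,(100,150,150),(115,255,255),(*t,.095));print(r,st)
```

```text
[ 0.50981512 -0.14516178] [ 0.51094429 -0.14365879  0.06201735]
shift [-0.0053 -0.0081  0.3651] turn 0.0005
((902.8714599609375, 408.4765625), (25.89952850341797, 42.251407623291016), 72.6408462524414) [ 63  15  12  18 128]
```

Call:
apply_moves:
  deltas:
    - [1,[-0.005,-0.008,0.15],0]
    - [1,[-0.005,-0.008,0.28],0]
    - [1,[-0.005,-0.008,0.34],0]
    - [1,[-0.005,-0.008,0.36],0]
    - [1,[-0.005,-0.008,0.36],0]
    - [1,[-0.005,-0.008,0.36],0]

```text
t: 14.8
eef_pos: [0.5088, -0.1471, -0.009]
tool_rot: [0.001, 0.581, 0.814, 0.0]
contact_force: [0.8, -0.6, -1.4]
gripper_width: 0.731
grasp_force: 33.7
```

Run:
```python
from h import *
print(pose()[:3,3]);moves([.5098,-.1452,-.0125]);s=cam('scene')
cv2.imwrite('pics/s8.png',cv2.resize(s['color'][180:260,260:360],(750,600))[:,:,::-1])
```

```text
[ 0.50879385 -0.14708838 -0.00897202]
shift [0.0073 0.0078 0.0176]
```

View pics/s8.png

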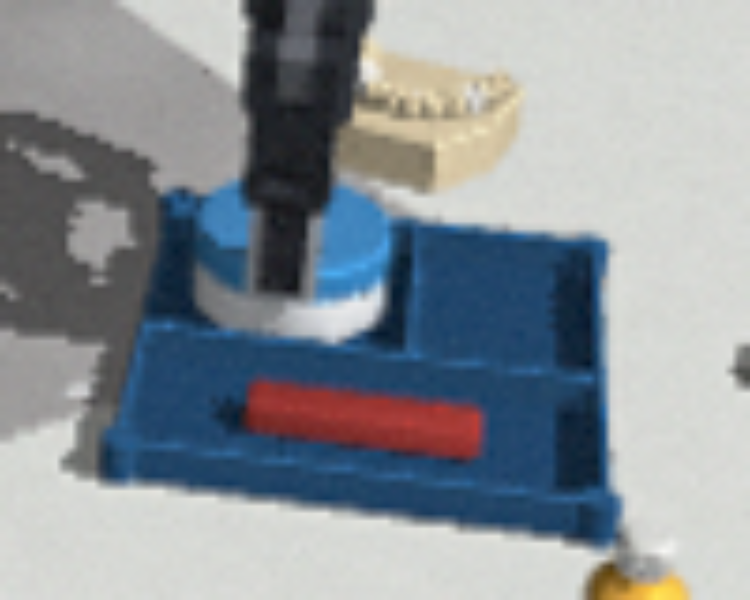

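The tin is in its pocket, just above the floor, and the wax lies in the trough. Touching down and releasing.

Call:
apply_moves:
  deltas:
    - [1,[0.007,0.008,0.01],0]
    - [1,[0.007,0.008,0.02],0]
    - [1,[0.007,0.008,0.02],0]
    - [0.12,[0.007,0.008,0.018],0]
    - [0.12,[0.007,0.008,0.018],0]
    - [0.0,[0.007,0.008,0.018],0]
    - [0,[0.007,0.008,0.018],0]
    - [0,[0.007,0.008,-0.1],0]
    - [0,[0.007,0.008,-0.3],0]
    - [0,[0.007,0.008,-0.5],0]
    - [0,[0.007,0.008,-0.5],0]

```text
t: 15.95
eef_pos: [0.5123, -0.1462, 0.0947]
tool_rot: [0.004, 0.581, 0.814, 0.002]
contact_force: [0.4, -0.4, -1.0]
gripper_width: 1.003
grasp_force: 0.0
```

Run:
```python
from h import *
a=np.deg2rad(19);c=np.array([.489,-.183]);M=np.array([[np.cos(a),-np.sin(a)],[np.sin(a),np.cos(a)]])
w=cam('wrist');r,st,W=blob(w,.031,(100,150,150),(115,255,255),(.51,-.145,.031));(x,y),rad=cv2.minEnclosingCircle((W*1000).astype('float32'));print(x,y,rad,'caddy frame',M.T@(np.array([x,y])/1000-c))
print(pose()[:3,3]);moves([.375,-.30,.10])
for n in('top','scene'):print([(np.round(d['point'],3),d['confidence']) for d in bot.look_for(cam(n),'bottle_mid')])
```

```text
508.3055114746094 -147.9681396484375 29.339048385620117 caddy frame [0.02965898 0.02683801]
[ 0.51084193 -0.14547123  0.09247333]
shift [-0.5094 -0.8936 -0.0409]
[(array([ 0.374, -0.3  ,  0.046]), 0.61)]
[(array([ 0.36 , -0.308,  0.032]), 0.77)]
```

Call:
apply_moves:
  deltas:
    - [0,[-0.51,-0.894,-0.04],0]
    - [0,[-0.51,-0.894,-0.04],0]
    - [0,[-0.51,-0.894,-0.04],0]
    - [0,[-0.51,-0.894,-0.04],0]
    - [0,[-0.51,-0.894,-0.04],0]
    - [0,[-0.51,-0.894,-0.04],0]
    - [0,[-0.51,-0.894,-0.04],0]
    - [0,[-0.51,-0.894,-0.04],0]

```text
t: 17.0
eef_pos: [0.3742, -0.2983, 0.0977]
tool_rot: [-0.0, 0.579, 0.815, 0.0]
contact_force: [-0.6, 0.9, -0.9]
gripper_width: 1.001
grasp_force: 0.0
```

Run:
```python
from h import *
a=np.deg2rad(19);c=np.array([.489,-.183]);M=np.array([[np.cos(a),-np.sin(a)],[np.sin(a),np.cos(a)]])
p=cam('top');r,st,W=blob(p,.031,(100,150,150),(115,255,255),(.51,-.145,.031));(x,y),rad=cv2.minEnclosingCircle((W*1000).astype('float32'));print(x,y,rad,'tin caddy frame',M.T@(np.array([x,y])/1000-c))
w=cam('wrist');T=pose();print(T[:3,3])
h=cv2.cvtColor(w['color'],cv2.COLOR_RGB2HSV)
r,st,W=blob(w,.052,(8,150,60),(22,255,255),(.37,-.30,.05));print('orange@52',r,st)
im=w['color'].copy();cv2.imwrite('pics/w9.png',im[:,:,::-1])
```

```text
509.41119384765625 -146.3863983154297 30.783018112182617 tin caddy frame [0.03121939 0.02797361]
[ 0.37411428 -0.29851016  0.09787624]
orange@52 ((366.177734375, -297.3520202636719), (22.39054298400879, 21.19138526916504), 14.08979606628418) [229 184  33  31 512]
```

View pics/w9.png

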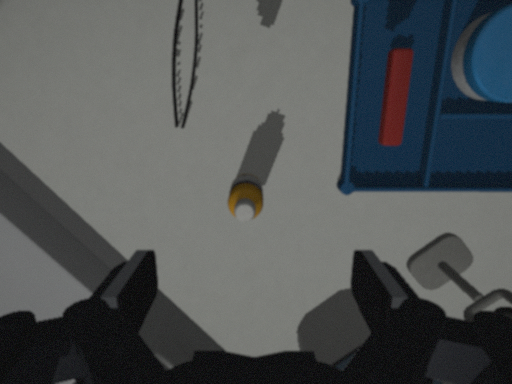

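Run:
```python
from h import *
w=cam('wrist');cap=ray(w,(244.5,211.5),.063);print(cap,[proj(w,[cap[0],cap[1],z]).round(1) for z in(0,.026,.052,.063)])
moves([cap[0],cap[1],-.013])
```

```text
[ 0.36757748 -0.30282024  0.063     ] [array([246.6, 186.2]), array([245.9, 195.2]), array([244.9, 206.1]), array([244.5, 211.5])]
shift [-0.0091 -0.0367  0.5548]
```

The bottle's cap is at (244,211) and its shoulder is centred at about (245,200). The bottle stands at about (367,-302) mm; gripping it.

Call:
apply_moves:
  deltas:
    - [0.2,[-0.009,-0.037,0.15],0]
    - [0.2,[-0.009,-0.037,0.35],0]
    - [0.2,[-0.009,-0.037,0.5],0]
    - [0.2,[-0.009,-0.037,0.555],0]
    - [0.2,[-0.009,-0.037,0.555],0]
    - [0.2,[-0.009,-0.037,0.555],0]
    - [1,[-0.009,-0.037,0.555],0]
    - [1,[-0.009,-0.037,0.555],0]
    - [1,[-0.009,-0.037,0.555],0]
    - [1,[-0.009,-0.037,0.555],0]
    - [1,[-0.009,-0.037,0.555],0]
    - [1,[-0.009,-0.037,0.555],0]

```text
t: 18.35
eef_pos: [0.3674, -0.3042, -0.0119]
tool_rot: [0.001, 0.581, 0.814, 0.0]
contact_force: [-0.8, 1.4, 7.1]
gripper_width: 0.294
grasp_force: 29.0
```

Run:
```python
from h import *
o=bot.get_obs();print(o['eef_pos'],o['contact_force'])
a=np.deg2rad(19);c=np.array([.489,-.183]);M=np.array([[np.cos(a),-np.sin(a)],[np.sin(a),np.cos(a)]])
t=c+M@[.032,-.041];print(t);moves([*t,.06],a)
```

```text
[ 0.36741947 -0.30415101 -0.01191788] [-0.84828774  1.38726181  7.07837169]
[ 0.53260489 -0.21134808]
shift [ 0.1694  0.9325 -0.3585] turn 0.0000
```

Call:
apply_moves:
  deltas:
    - [1,[0,0,-0.1],0]
    - [1,[0,0,-0.358],0]
    - [1,[0,0,-0.358],0]
    - [1,[0.17,0.933,-0.358],0]
    - [1,[0.17,0.933,-0.358],0]
    - [1,[0.17,0.933,-0.358],0]
    - [1,[0.17,0.933,-0.358],0]
    - [1,[0.17,0.933,-0.358],0]
    - [1,[0.17,0.933,-0.358],0]
    - [1,[0.17,0.933,-0.358],0]
    - [1,[0.17,0.933,-0.358],0]

```text
t: 19.45
eef_pos: [0.5306, -0.2121, 0.0588]
tool_rot: [-0.0, 0.582, 0.813, -0.0]
contact_force: [-0.4, 0.1, -0.7]
gripper_width: 0.295
grasp_force: 29.8
```

Run:
```python
from h import *
o=bot.get_obs();print(o['eef_pos'],o['gripper_width']);moves([.5326,-.2113,-.008])
```

```text
[ 0.53058881 -0.21210758  0.05881053] 0.2946867807447713
shift [0.0005 0.0111 0.334 ]
```

Call:
apply_moves:
  deltas:
    - [1,[0,0.011,0.15],0]
    - [1,[0,0.011,0.27],0]
    - [1,[0,0.011,0.32],0]
    - [1,[0,0.011,0.33],0]
    - [1,[0,0.011,0.33],0]
    - [1,[0,0.011,0.33],0]

```text
t: 20.05
eef_pos: [0.5347, -0.2109, -0.0061]
tool_rot: [0.001, 0.581, 0.814, 0.0]
contact_force: [0.1, 0.3, -0.0]
gripper_width: 0.299
grasp_force: 29.8
```

Run:
```python
from h import *
o=bot.get_obs();print(o['eef_pos'],o['contact_force']);moves([.5326,-.2113,-.0092]);s=cam('scene')
cv2.imwrite('pics/s10.png',cv2.resize(s['color'][180:260,270:370],(750,600))[:,:,::-1])
```

```text
[ 0.5347365  -0.21086184 -0.00613408] [ 0.08776884  0.28441618 -0.00489953]
shift [ 0.0014 -0.0108  0.0153]
```

View pics/s10.png

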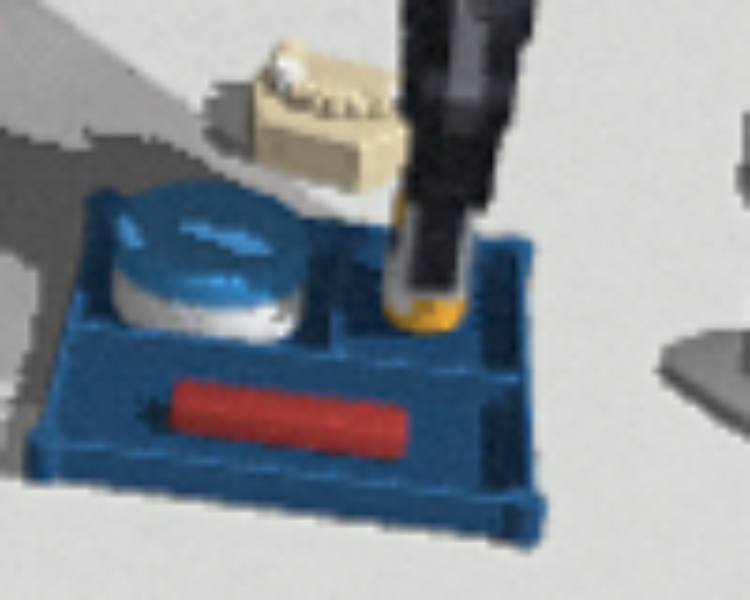

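The bottle is upright above its pocket and the tin and wax are fine. Setting it down.

Call:
apply_moves:
  deltas:
    - [1,[0,-0.008,0.01],0]
    - [1,[0,-0.008,0.016],0]
    - [1,[0,-0.008,0.016],0]
    - [0.45,[0,-0.008,0.016],0]
    - [0.45,[0,-0.008,0.016],0]
    - [0.45,[0,-0.008,0.016],0]
    - [0.45,[0,-0.008,0.016],0]
    - [0.45,[0,-0.008,-0.2],0]
    - [0.45,[0,-0.008,-0.4],0]
    - [0,[0,-0.008,-0.5],0]
    - [0,[0,-0.008,-0.5],0]

```text
t: 21.2
eef_pos: [0.5348, -0.2117, 0.0958]
tool_rot: [0.003, 0.581, 0.814, 0.001]
contact_force: [1.3, -0.2, 0.3]
gripper_width: 0.868
grasp_force: 0.0
```

Run:
```python
from h import *
a=np.deg2rad(19);c=np.array([.489,-.183]);M=np.array([[np.cos(a),-np.sin(a)],[np.sin(a),np.cos(a)]])
w=cam('wrist');r,st,W=blob(w,.052,(8,150,60),(22,255,255),(.53,-.21,.05));print('bottle',r,st,M.T@(np.array(r[0])/1000-c))
print(pose()[:3,3]);moves([.637,-.139,.10],np.deg2rad(90-4))
for n in('top','scene'):print([(np.round(d['point'],3),d['confidence']) for d in bot.look_for(cam(n),'model_mid')])
```

```text
bottle ((530.159912109375, -206.7911376953125), (22.721426010131836, 23.597240447998047), 18.852128982543945) [235 179  34  34 606] [ 0.03117182 -0.03589532]
[ 0.5335714  -0.21096105  0.09395084]
shift [ 0.1717  0.6062 -0.029 ] turn -0.1861
[(array([ 0.639, -0.136,  0.019]), 0.59), (array([0.599, 0.215, 0.031]), 0.48)]
[(array([ 0.622, -0.145,  0.021]), 0.88)]
```

Call:
apply_moves:
  deltas:
    - [0,[0.17,0.606,-0.03],-0.186]
    - [0,[0.17,0.606,-0.03],-0.186]
    - [0,[0.17,0.606,-0.03],-0.186]
    - [0,[0.17,0.606,-0.03],-0.186]
    - [0,[0.17,0.606,-0.03],-0.186]
    - [0,[0.17,0.606,-0.03],-0.186]
    - [0,[0.17,0.606,-0.03],-0.186]
    - [0,[0.17,0.606,-0.03],-0.186]
    - [0,[0.17,0.606,-0.03],-0.186]
    - [0,[0.17,0.606,-0.03],-0.186]
    - [0,[0.17,0.606,-0.03],-0.186]

```text
t: 22.55
eef_pos: [0.6358, -0.1392, 0.0982]
tool_rot: [-0.0, 0.036, 0.999, 0.0]
contact_force: [-0.2, 0.0, 0.2]
gripper_width: 1.001
grasp_force: 0.0
```

Run:
```python
from h import *
w=cam('wrist');T=pose();o=bot.get_obs();print(T[:3,3],np.rad2deg(np.arctan2(T[1,1],T[0,1])),o['q'].round(2))
im=cv2.resize(w['color'][60:320,150:400],(577,600),interpolation=cv2.INTER_CUBIC);cv2.imwrite('pics/w11.png',im[:,:,::-1])
```

```text
[ 0.63592215 -0.1390849   0.09834798] 85.85853382076105 [-0.03  0.55  0.21  1.72 -0.14  0.89  1.74]
```

View pics/w11.png

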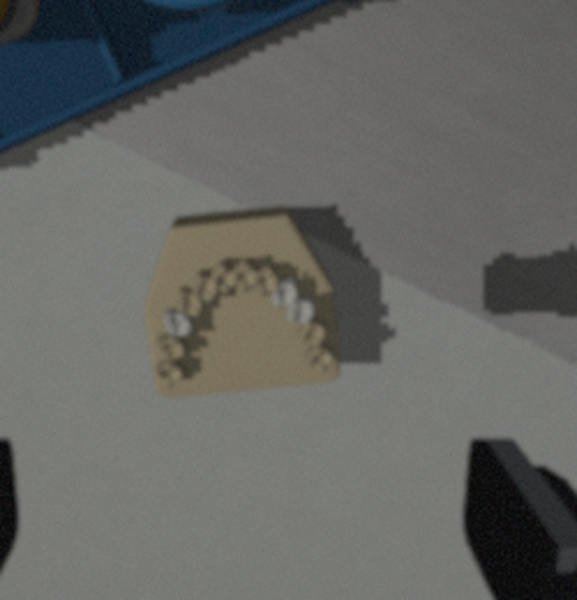

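The wrist crop shows the model with front edge corners (177,227) and (288,213), side corners (148,300) and (333,290), and back corners (160,397) and (338,377). I'll fit the known outline to these.

```bash
cat > fit.py <<'E'
from h import *
from scipy.optimize import least_squares
def fit(w,uv,mod,z,x0):
    W=np.array([ray(w,q,z)[:2] for q in uv])*1000;mod=np.array(mod,float)
    def res(v,):
        m=np.array([[np.cos(v[2]),-np.sin(v[2])],[np.sin(v[2]),np.cos(v[2])]]);return ((mod@m.T+v[:2])-W).ravel()
    s=least_squares(res,x0,loss='soft_l1');print('fit',s.x[:2].round(1),np.rad2deg(s.x[2]).round(1),'res',s.fun.round(1).tolist());return s.x
E
python3 - <<'E'
from fit import *
w=cam('wrist')
uv=[(150+x/2.308,60+y/2.308) for x,y in((177,227),(288,213),(148,300),(333,290),(160,397),(338,377))]
v=fit(w,uv,[(-31,19),(-31,-19),(-3,33),(-3,-33),(30,33),(30,-33)],.02,[637,-139,0])
m=np.array([np.cos(v[2]),np.sin(v[2])])*6+v[:2]
print('back side lens',np.linalg.norm(ray(w,uv[4],.02)-ray(w,uv[5],.02)))
moves([m[0]/1000,m[1]/1000,-.030],v[2]+np.pi/2)
q=[(110+x/6,120+y/6) for x,y in((108,118),(345,72),(398,322),(160,362))]
h=cv2.cvtColor(w['color'],cv2.COLOR_RGB2HSV);mm=cv2.inRange(h,(14,50,90),(30,160,255));k=max(cv2.findContours(mm,0,2)[0],key=cv2.contourArea);print(cv2.boundingRect(k),cv2.contourArea(k))
E
```

```text
fit [ 636.6 -140.5] -1.7 res [-1.2, 38.1, -0.4, -36.8, 2.8, 63.6, -0.3, -65.5, -0.2, 62.2, 0.8, -67.0]
back side lens 0.06332962028706826
shift [-0.0339 -0.0055  0.6424] turn -0.0066
(213, 153, 83, 79) 4546.0
```

Run:
```python
from fit import *
w=cam('wrist')
uv=[(150+x/2.308,60+y/2.308) for x,y in((177,227),(288,213),(148,300),(333,290),(160,397),(338,377))]
v=fit(w,uv,[(-31,-19),(-31,19),(-3,-33),(-3,33),(30,-32),(30,32)],.02,[637,-139,0])
m=np.array([np.cos(v[2]),np.sin(v[2])])*6+v[:2];print(m)
moves([m[0]/1000,m[1]/1000,-.030],v[2]+np.pi/2)
```

```text
fit [ 636.8 -139.5] 1.4 res [-1.4, -0.6, -0.3, 0.4, 2.6, -1.6, -0.1, 1.2, -0.4, -0.2, 1.0, 0.5]
[ 642.75298867 -139.39274863]
shift [-0.0336  0.0007  0.643 ] turn -0.0153
```

Call:
apply_moves:
  deltas:
    - [0,[-0.034,0,0.2],-0.015]
    - [0,[-0.034,0,0.4],-0.015]
    - [0,[-0.034,0,0.56],-0.015]
    - [0,[-0.034,0,0.61],-0.015]
    - [0,[-0.034,0,0.627],-0.015]
    - [0,[-0.034,0,0.627],-0.015]
    - [1,[-0.034,0,0.627],-0.015]
    - [1,[-0.034,0,0.627],-0.015]
    - [1,[-0.034,0,0.627],-0.015]
    - [1,[-0.034,0,0.627],-0.015]
    - [1,[-0.034,0,0.627],-0.015]
  squeeze: 25

```text
t: 23.8
eef_pos: [0.6444, -0.1399, -0.0245]
tool_rot: [0.002, -0.012, 1.0, -0.0]
contact_force: [-1.4, 0.5, 5.8]
gripper_width: 0.754
grasp_force: 27.5
```

Run:
```python
from h import *
T=pose();o=bot.get_obs();print(T[:3,3],np.rad2deg(np.arctan2(T[1,1],T[0,1])),o['contact_force'],o['gripper_width'])
```

```text
[ 0.64439395 -0.13990965 -0.02447778] 91.35934795619517 [-1.37489091  0.53437033  5.83990721] 0.7542268274462948
```

Call:
apply_moves:
  deltas:
    - [1,[0,0,-0.1],0]
    - [1,[0,0,-0.35],0]
    - [1,[0,0,-0.62],0]
    - [1,[0,0.3,-0.62],0]
    - [1,[-0.1,0.9,-0.62],0]
    - [1,[-0.1,0.9,-0.62],0]
    - [1,[-0.1,0.9,-0.62],0]
    - [1,[-0.1,0.9,-0.62],0]

```text
t: 24.6
eef_pos: [0.6589, 0.0497, 0.0979]
tool_rot: [0.001, -0.017, 1.0, 0.002]
contact_force: [0.2, -0.2, -1.9]
gripper_width: 0.759
grasp_force: 29.3
```

Call:
apply_moves:
  deltas:
    - [1,[-0.1,0.92,0],-0.015]
    - [1,[-0.1,0.92,0],-0.029]
    - [1,[-0.1,0.92,0],-0.029]
    - [1,[-0.1,0.92,0],-0.029]
    - [1,[-0.1,0.92,0],-0.029]
    - [1,[-0.1,0.92,0],-0.029]
    - [1,[-0.1,0.92,0],-0.029]

```text
t: 25.3
eef_pos: [0.6746, 0.2225, 0.0976]
tool_rot: [0.0, -0.102, 0.995, -0.001]
contact_force: [1.1, -0.6, -1.8]
gripper_width: 0.756
grasp_force: 29.3
```

```bash
cat > stand.py <<'E'
from h import *
def stand(w,near,lo=(0,0,140),hi=(180,40,255)):
    h=cv2.cvtColor(cv2.GaussianBlur(w['color'],(3,3),0),cv2.COLOR_RGB2HSV);m=cv2.inRange(h,lo,hi);m=cv2.morphologyEx(m,cv2.MORPH_OPEN,np.ones((3,3)))
    n,l,s,c=cv2.connectedComponentsWithStats(m);u=proj(w,near);i=l[int(round(u[1])),int(round(u[0]))];print('comp',i,s[i] if i else None,'hsv',h[int(u[1]),int(u[0])])
    if not i:return None
    k=max(cv2.findContours((l==i).astype('uint8'),0,cv2.CHAIN_APPROX_NONE)[0],key=len)
    print(cv2.approxPolyDP(k,4,True).reshape(-1,2).tolist(), np.round(cv2.boxPoints(cv2.minAreaRect(k)),1).tolist());return k
E
python3 - <<'E'
from stand import *
T=pose();print(T[:3,3],np.rad2deg(np.arctan2(T[1,1],T[0,1])),bot.get_obs()['gripper_width'])
for n in('wrist','top','scene'):
    w=cam(n);stand(w,(.585,.21,.028))
    c=np.array([.594,.2106,.03]);a=np.deg2rad(11.9);t=np.deg2rad(18);ex=np.array([np.cos(a)*np.cos(t),np.sin(a)*np.cos(t),np.sin(t)]);ey=np.array([-np.sin(a),np.cos(a),0]);ez=np.cross(ex,ey)
    print(n,'pred',[proj(w,c+ex*x+ey*y+ez*z).round(0).tolist() for x,y,z in((.055,.05,0),(.055,-.05,0),(-.049,-.05,0),(-.049,.05,0),(-.049,-.05,.013),(-.049,.05,.013))])
E
```

```text
[0.67464155 0.22254853 0.0976019 ] 101.65906146724592 0.7559476438161037
comp 0 None hsv [ 60   6 131]
wrist pred [[335.0, 163.0], [189.0, 163.0], [189.0, 13.0], [333.0, 12.0], [185.0, 2.0], [338.0, 1.0]]
comp 14 [ 128  132   48   48 1725] hsv [ 38   6 164]
[[167, 132], [128, 139], [137, 179], [175, 172]] [[127.19999694824219, 137.8000030517578], [167.5, 129.6999969482422], [176.0, 172.1999969482422], [135.6999969482422, 180.3000030517578]]
top pred [[127.0, 139.0], [168.0, 131.0], [177.0, 173.0], [137.0, 181.0], [177.0, 174.0], [136.0, 182.0]]
comp 24 [183 148  41  31 699] hsv [ 90   3 190]
[[183, 150], [193, 155], [184, 172], [211, 178], [223, 160]] [[177.5, 170.1999969482422], [184.0, 146.39999389648438], [223.8000030517578, 157.1999969482422], [217.3000030517578, 181.10000610351562]]
scene pred [[194.0, 154.0], [223.0, 158.0], [210.0, 180.0], [180.0, 175.0], [210.0, 177.0], [179.0, 172.0]]
```

```bash
cat > edge.py <<'E'
from h import *
def frame(c,yaw=11.9):
    a=np.deg2rad(yaw);t=np.deg2rad(18);ex=np.array([np.cos(a)*np.cos(t),np.sin(a)*np.cos(t),np.sin(t)]);ey=np.array([-np.sin(a),np.cos(a),0]);return ex,ey,np.cross(ex,ey)
def edges(w,c,yaw=11.9):
    g=cv2.GaussianBlur(cv2.cvtColor(w['color'],cv2.COLOR_RGB2GRAY),(3,3),0).astype('float32');ex,ey,ez=frame(c,yaw);c=np.asarray(c)
    for nm,pts,d in(('+y',[(x,.05,0) for x in np.linspace(-.03,.045,6)],ey),('-y',[(x,-.05,0) for x in np.linspace(-.03,.045,6)],ey),('top',[(.055,y,0) for y in np.linspace(-.04,.04,7)],ex),('ledge',[(-.049,y,.013) for y in np.linspace(-.04,.04,7)],ex)):
        out=[]
        for x,y,z in pts:
            s=np.arange(-.010,.0101,.0005);P=np.array([proj(w,c+ex*x+ey*y+ez*z+d*k) for k in s]).astype('float32')
            v=cv2.remap(g,P[:,0].reshape(1,-1),P[:,1].reshape(1,-1),cv2.INTER_LINEAR)[0];gr=np.abs(np.gradient(v));i=gr.argmax();out.append((round(s[i]*1000,1),round(float(gr[i]),0)))
        print(nm,out)
E
python3 - <<'E'
from edge import *
for n in('wrist','top'):
    print(n);edges(cam(n),[.594,.2106,.03])
E
```

```text
wrist
+y [(np.float64(1.5), 13.0), (np.float64(1.0), 14.0), (np.float64(1.0), 13.0), (np.float64(0.5), 15.0), (np.float64(0.5), 14.0), (np.float64(0.0), 15.0)]
-y [(np.float64(2.5), 7.0), (np.float64(2.0), 7.0), (np.float64(1.5), 8.0), (np.float64(2.0), 8.0), (np.float64(1.0), 9.0), (np.float64(1.0), 10.0)]
top [(np.float64(-1.5), 10.0), (np.float64(-1.5), 10.0), (np.float64(-1.0), 10.0), (np.float64(-0.5), 14.0), (np.float64(0.0), 12.0), (np.float64(0.0), 13.0), (np.float64(0.5), 12.0)]
ledge [(np.float64(6.5), 21.0), (np.float64(6.5), 23.0), (np.float64(-1.5), 22.0), (np.float64(-1.5), 21.0), (np.float64(7.5), 22.0), (np.float64(-1.0), 24.0), (np.float64(-1.0), 24.0)]
top
+y [(np.float64(3.0), 6.0), (np.float64(3.0), 5.0), (np.float64(3.0), 6.0), (np.float64(2.0), 6.0), (np.float64(-0.5), 6.0), (np.float64(2.0), 7.0)]
-y [(np.float64(3.0), 4.0), (np.float64(1.5), 5.0), (np.float64(2.0), 5.0), (np.float64(1.5), 4.0), (np.float64(1.5), 4.0), (np.float64(0.5), 5.0)]
top [(np.float64(-0.5), 4.0), (np.float64(1.0), 5.0), (np.float64(0.5), 4.0), (np.float64(1.0), 5.0), (np.float64(1.5), 5.0), (np.float64(1.0), 5.0), (np.float64(2.0), 4.0)]
ledge [(np.float64(2.0), 10.0), (np.float64(2.5), 9.0), (np.float64(3.0), 10.0), (np.float64(3.0), 8.0), (np.float64(2.5), 8.0), (np.float64(3.0), 8.0), (np.float64(3.0), 8.0)]
```

Run:
```python
from edge import *
c=np.array([.5935,.212,.03]);ex,ey,ez=frame(c,10.8)
P=c+ex*(-.0034)+ez*.0145;tcp=P-[0,0,.039];print(tcp)
for dz in(.03,0):moves(tcp+[0,0,dz],np.deg2rad(100.8))
T=pose();print('1mm downhill in tool units',(T[:3,:3].T@(-ex*.001)/.2).round(5))
```

```text
[0.5859223  0.21055448 0.00373966]
shift [0.4471 0.0252 0.319 ] turn 0.0025
shift [0.4471 0.0252 0.469 ] turn 0.0025
1mm downhill in tool units [4.75e-03 8.00e-05 1.54e-03]
```

Call:
apply_moves:
  deltas:
    - [1,[0.447,0.025,0.05],0.0025]
    - [1,[0.447,0.025,0.05],0.0025]
    - [1,[0.447,0.025,0.05],0.0025]
    - [1,[0.447,0.025,0.2],0.0025]
    - [1,[0.447,0.025,0.319],0.0025]
    - [1,[0.447,0.025,0.319],0.0025]
    - [1,[0.447,0.025,0.319],0.0025]

```text
t: 26.25
eef_pos: [0.5862, 0.2115, 0.0339]
tool_rot: [-0.0, -0.095, 0.996, -0.0]
contact_force: [1.1, -0.1, -1.4]
gripper_width: 0.753
grasp_force: 29.3
```

Run:
```python
from edge import *
T=pose();print(T[:3,3],np.rad2deg(np.arctan2(T[1,1],T[0,1])))
moves([.5859,.2106,.0137],np.deg2rad(100.8));edges(cam('wrist'),[.5935,.212,.03],10.8)
```

```text
[0.5861643  0.21153867 0.03392123] 100.8717857853347
shift [ 0.0022 -0.0043  0.1011] turn 0.0002
+y [(np.float64(-1.0), 4.0), (np.float64(-1.0), 3.0), (np.float64(-8.0), 11.0), (np.float64(-6.5), 14.0), (np.float64(7.0), 20.0), (np.float64(-1.5), 27.0)]
-y [(np.float64(0.5), 10.0), (np.float64(0.5), 11.0), (np.float64(0.5), 10.0), (np.float64(7.0), 17.0), (np.float64(7.5), 17.0), (np.float64(2.0), 27.0)]
top [(np.float64(-1.0), 9.0), (np.float64(8.0), 20.0), (np.float64(9.0), 19.0), (np.float64(-1.0), 9.0), (np.float64(9.0), 19.0), (np.float64(8.0), 20.0), (np.float64(-1.0), 7.0)]
ledge [(np.float64(1.5), 29.0), (np.float64(1.5), 29.0), (np.float64(1.5), 29.0), (np.float64(1.5), 28.0), (np.float64(1.5), 27.0), (np.float64(1.5), 28.0), (np.float64(1.5), 29.0)]
```

Both wrist views agree with the stand pose (yaw 10.8°, lateral error under 1 mm). Lowering in stages until the back edge touches and the model tilts flat.

Call:
apply_moves:
  deltas:
    - [1,[0.002,-0.004,0.05],0]
    - [1,[0.002,-0.004,0.09],0]
    - [1,[0.002,-0.004,0.11],0]
    - [1,[0.002,-0.004,0.12],0]
    - [1,[0.002,-0.004,0.12],0]

```text
t: 26.8
eef_pos: [0.5848, 0.2108, 0.0096]
tool_rot: [-0.001, -0.095, 0.995, -0.0]
contact_force: [-2.9, -0.8, 1.2]
gripper_width: 0.76
grasp_force: 29.6
```

Call:
apply_moves:
  deltas:
    - [1,[0,0,0.01],0]
    - [1,[0,0,0.015],0]
    - [1,[0,0,0.015],0]

```text
t: 27.1
eef_pos: [0.5839, 0.2108, 0.0071]
tool_rot: [-0.001, -0.095, 0.995, -0.0]
contact_force: [-7.4, -2.7, 9.0]
gripper_width: 0.759
grasp_force: 31.1
```

Call:
apply_moves:
  deltas:
    - [1,[0,0,0.005],0]
    - [1,[0,0,0.01],0]
    - [1,[0,0,0.01],0]

```text
t: 27.4
eef_pos: [0.5837, 0.2108, 0.0052]
tool_rot: [-0.002, -0.095, 0.995, -0.0]
contact_force: [-9.2, -2.7, 10.1]
gripper_width: 0.754
grasp_force: 32.5
```

Call:
apply_moves:
  deltas:
    - [1,[0,0,0.01],0]
    - [1,[0,0,0.01],0]

```text
t: 27.6
eef_pos: [0.5835, 0.2108, 0.0032]
tool_rot: [-0.002, -0.095, 0.995, -0.0]
contact_force: [-9.5, -1.9, 10.8]
gripper_width: 0.758
grasp_force: 34.0
```

Call:
apply_moves:
  deltas:
    - [1,[0,0,0.01],0]
    - [1,[0,0,0.01],0]

```text
t: 27.8
eef_pos: [0.5834, 0.2108, 0.0012]
tool_rot: [-0.002, -0.095, 0.995, -0.0]
contact_force: [-8.7, -0.9, 11.5]
gripper_width: 0.756
grasp_force: 35.5
```

Run:
```python
from edge import *
o=bot.get_obs();print(o['eef_pos'],o['contact_force'],o['torque'])
```

```text
[0.58344392 0.21079536 0.00119062] [-8.74498693 -0.8727161  11.49858646] [-0.39846811  1.73147655  0.1062056 ]
```

Call:
apply_moves:
  deltas:
    - [1,[0,0,0.008],0]
    - [1,[0,0,0.008],0]

```text
t: 28.0
eef_pos: [0.5834, 0.2108, 0.0004]
tool_rot: [-0.002, -0.095, 0.995, -0.0]
contact_force: [-11.9, -3.7, 18.0]
gripper_width: 0.755
grasp_force: 36.9
```

Run:
```python
from edge import *
o=bot.get_obs();print(o['eef_pos'],o['contact_force'],o['torque'],o['gripper_width'])
w=cam('wrist');h=cv2.cvtColor(w['color'],cv2.COLOR_RGB2HSV);m=cv2.inRange(h,(14,50,50),(30,180,255))
k=max(cv2.findContours(m,0,cv2.CHAIN_APPROX_NONE)[0],key=cv2.contourArea);print(cv2.boundingRect(k),cv2.approxPolyDP(k,3,True).reshape(-1,2).tolist())
T=pose();c=np.array([.5935,.212,.03]);ex,ey,ez=frame(c,10.8)
for mx in(-18,-15,-12,-9):
    print(mx,'flat',[proj(w,c+ex*(mx+x)/1e3+ey*y/1e3+ez*.02).round().tolist() for x,y in((-31,-19),(-31,19),(-3,-33),(-3,33))])
G=T[:3,3]+[0,0,.039];
for th in(0,6,12,18,24):
    t=np.deg2rad(th);a=np.deg2rad(10.8);fx=np.array([np.cos(a)*np.cos(t),np.sin(a)*np.cos(t),np.sin(t)]);fz=np.cross(fx,ey)
    print('tilt',th,[proj(w,G+fx*(x-7.6)/1e3+ey*y/1e3+fz*.0055).round().tolist() for x,y in((-31,-19),(-31,19),(-3,-33),(-3,33))])
```

```text
[5.83382880e-01 2.10785205e-01 4.40737723e-04] [-11.93498013  -3.65252347  17.95220724] [-0.56236311  2.34885473  0.25010378] 0.7547858958126671
(177, 180, 154, 142) [[210, 181], [178, 244], [177, 301], [181, 317], [325, 320], [330, 301], [330, 243], [301, 183]]
-18 flat [[210.0, 171.0], [298.0, 171.0], [176.0, 236.0], [331.0, 236.0]]
-15 flat [[209.0, 178.0], [298.0, 178.0], [176.0, 243.0], [331.0, 243.0]]
-12 flat [[209.0, 185.0], [298.0, 185.0], [176.0, 250.0], [331.0, 250.0]]
-9 flat [[209.0, 192.0], [298.0, 192.0], [176.0, 257.0], [331.0, 258.0]]
tilt 0 [[208.0, 187.0], [303.0, 187.0], [178.0, 250.0], [333.0, 250.0]]
tilt 6 [[209.0, 183.0], [302.0, 183.0], [178.0, 248.0], [333.0, 248.0]]
tilt 12 [[211.0, 181.0], [300.0, 181.0], [179.0, 246.0], [332.0, 246.0]]
tilt 18 [[212.0, 180.0], [299.0, 180.0], [179.0, 244.0], [331.0, 244.0]]
tilt 24 [[213.0, 179.0], [298.0, 180.0], [180.0, 242.0], [331.0, 243.0]]
```

The force jumped and the measured outline — (210,181), (301,183), (178,244), (330,243) — matches the model lying flat, centred, with a gap of about 4 mm to the ledge. Sliding it downhill.

Call:
apply_moves:
  deltas:
    - [1,[0,0,-0.003],0]
    - [1,[0.007,0,-0.001],0]
    - [1,[0.013,0,0.001],0]
    - [1,[0.018,0,0.002],0]
    - [1,[0.018,0,0.002],0]

```text
t: 28.55
eef_pos: [0.5836, 0.2109, 0.0005]
tool_rot: [0.002, -0.095, 0.995, 0.001]
contact_force: [-2.6, -2.0, 10.1]
gripper_width: 0.761
grasp_force: 35.9
```

```bash
cat > chk.py <<'E'
from edge import *
def chk():
    o=bot.get_obs();print(o['eef_pos'],o['contact_force'],o['torque'],o['gripper_width'])
    w=cam('wrist');h=cv2.cvtColor(w['color'],cv2.COLOR_RGB2HSV);m=cv2.inRange(h,(14,50,50),(30,180,255))
    k=max(cv2.findContours(m,0,cv2.CHAIN_APPROX_NONE)[0],key=cv2.contourArea);print(cv2.approxPolyDP(k,3,True).reshape(-1,2).tolist())
    c=np.array([.5935,.212,.03]);ex,ey,ez=frame(c,10.8)
    for mx in(-18,-16,-14):
        print(mx,'flat',[proj(w,c+ex*(mx+x)/1e3+ey*y/1e3+ez*.02).round().tolist() for x,y in((-31,-19),(-31,19),(-3,-33),(-3,33),(31,-30),(31,30))])
    print('ledge',[proj(w,c+ex*-.049+ey*y+ez*.013).round().tolist() for y in(-.05,.05)])
    return w
E
python3 -c "from chk import *;chk()"
```

```text
[5.83611179e-01 2.10855930e-01 4.74918707e-04] [-2.60390574 -1.9567131  10.10583661] [-0.22440628  0.3569894   0.13387152] 0.7607856856792877
[[210, 181], [178, 244], [178, 306], [182, 318], [325, 320], [330, 302], [330, 244], [301, 183]]
-18 flat [[209.0, 171.0], [298.0, 171.0], [176.0, 237.0], [331.0, 237.0], [183.0, 317.0], [324.0, 317.0]]
-16 flat [[209.0, 176.0], [298.0, 176.0], [176.0, 241.0], [331.0, 241.0], [183.0, 321.0], [324.0, 321.0]]
-14 flat [[209.0, 180.0], [298.0, 180.0], [176.0, 246.0], [331.0, 246.0], [183.0, 326.0], [324.0, 326.0]]
ledge [[142.0, 172.0], [365.0, 172.0]]
```

Call:
apply_moves:
  deltas:
    - [1,[0.005,0,0],0]
    - [1,[0.01,0,0.001],0]
    - [1,[0.015,0,0.003],0]
    - [1,[0.015,0,0.003],0]

```text
t: 29.0
eef_pos: [0.5823, 0.2107, 0.0]
tool_rot: [0.003, -0.095, 0.995, 0.001]
contact_force: [0.7, 0.5, 6.5]
gripper_width: 0.757
grasp_force: 35.4
```

```bash
python3 -c "from chk import *;chk()"
```

```text
[5.82264184e-01 2.10721712e-01 9.19345556e-06] [0.66616825 0.49523568 6.52082312] [ 0.02356785 -0.4060181  -0.03203265] 0.757174320665367
[[210, 181], [178, 244], [177, 301], [182, 318], [326, 319], [330, 243], [301, 183]]
-18 flat [[209.0, 175.0], [298.0, 175.0], [176.0, 240.0], [331.0, 240.0], [183.0, 320.0], [324.0, 320.0]]
-16 flat [[209.0, 179.0], [298.0, 179.0], [176.0, 245.0], [331.0, 245.0], [183.0, 325.0], [324.0, 325.0]]
-14 flat [[209.0, 184.0], [298.0, 184.0], [176.0, 250.0], [331.0, 250.0], [183.0, 330.0], [324.0, 330.0]]
ledge [[142.0, 176.0], [365.0, 176.0]]
```

Call:
apply_moves:
  deltas:
    - [1,[0.006,0,0.002],0]
    - [1,[0.012,0,0.004],0]
    - [1,[0.018,0,0.006],0]
    - [1,[0.018,0,0.006],0]

```text
t: 29.45
eef_pos: [0.5811, 0.2105, -0.0004]
tool_rot: [0.005, -0.095, 0.995, 0.001]
contact_force: [5.4, 1.6, 5.6]
gripper_width: 0.76
grasp_force: 35.3
```

```bash
python3 -c "from chk import *;chk()"
```

```text
[ 5.81056421e-01  2.10540863e-01 -4.42141653e-04] [5.42793988 1.56100517 5.63348723] [ 0.09465207 -1.32494582 -0.0410462 ] 0.7598492696317133
[[210, 180], [178, 244], [180, 316], [187, 320], [326, 319], [330, 244], [301, 182]]
-18 flat [[209.0, 178.0], [298.0, 178.0], [176.0, 244.0], [331.0, 244.0], [183.0, 324.0], [324.0, 324.0]]
-16 flat [[209.0, 183.0], [298.0, 183.0], [176.0, 248.0], [331.0, 248.0], [183.0, 329.0], [324.0, 328.0]]
-14 flat [[209.0, 187.0], [298.0, 187.0], [176.0, 253.0], [331.0, 253.0], [183.0, 333.0], [324.0, 333.0]]
ledge [[142.0, 179.0], [365.0, 179.0]]
```

Call:
apply_moves:
  deltas:
    - [1,[0.006,0,0.002],0]
    - [1,[0.012,0,0.004],0]
    - [1,[0.012,0,0.004],0]

```text
t: 29.8
eef_pos: [0.5811, 0.2105, -0.0004]
tool_rot: [0.008, -0.095, 0.995, 0.002]
contact_force: [9.6, 1.6, 5.4]
gripper_width: 0.753
grasp_force: 35.2
```

Call:
apply_moves:
  deltas:
    - [1,[0.008,0,0.002],0]
    - [1,[0.012,0,0.004],0]
    - [1,[0.012,0,0.004],0]

```text
t: 30.1
eef_pos: [0.5813, 0.2106, -0.0003]
tool_rot: [0.01, -0.094, 0.995, 0.002]
contact_force: [13.9, 1.1, 6.8]
gripper_width: 0.761
grasp_force: 35.3
```

```bash
python3 -c "from chk import *;edges(chk(),[.5935,.212,.03],10.8)"
```

```text
[ 5.81254026e-01  2.10562705e-01 -2.77199376e-04] [13.8791272   1.05057987  6.83226529] [ 0.28495001 -2.99215302  0.04652637] 0.7606168100486644
[[210, 180], [178, 244], [180, 316], [190, 320], [325, 320], [330, 301], [330, 244], [300, 181]]
-18 flat [[209.0, 179.0], [298.0, 178.0], [176.0, 244.0], [331.0, 244.0], [183.0, 324.0], [324.0, 324.0]]
-16 flat [[209.0, 183.0], [298.0, 183.0], [176.0, 249.0], [331.0, 249.0], [183.0, 329.0], [324.0, 328.0]]
-14 flat [[209.0, 188.0], [298.0, 188.0], [176.0, 254.0], [331.0, 253.0], [183.0, 333.0], [324.0, 333.0]]
ledge [[142.0, 179.0], [365.0, 179.0]]
+y [(np.float64(-1.0), 19.0), (np.float64(-10.0), 9.0), (np.float64(-2.5), 13.0), (np.float64(-10.0), 12.0), (np.float64(-10.0), 26.0), (np.float64(-8.0), 2.0)]
-y [(np.float64(0.5), 15.0), (np.float64(5.0), 20.0), (np.float64(-10.0), 21.0), (np.float64(10.0), 9.0), (np.float64(10.0), 12.0), (np.float64(0.5), 2.0)]
top [(np.float64(-5.0), 10.0), (np.float64(-5.0), 9.0), (np.float64(-5.0), 9.0), (np.float64(-5.0), 11.0), (np.float64(-5.0), 11.0), (np.float64(-5.0), 10.0), (np.float64(-5.0), 9.0)]
ledge [(np.float64(0.5), 31.0), (np.float64(0.5), 30.0), (np.float64(0.5), 25.0), (np.float64(0.5), 28.0), (np.float64(0.5), 27.0), (np.float64(-5.5), 15.0), (np.float64(0.5), 30.0)]
```

Pushing further gives 14 N with no motion, so the model is against the ledge, centred to within 1 mm and square. Easing the push, releasing and lifting straight up.

Call:
apply_moves:
  deltas:
    - [1,[-0.01,0,-0.003],0]
    - [1,[-0.018,0,-0.007],0]
    - [1,[-0.018,0,-0.007],0]
    - [0.0,[-0.018,0,-0.007],0]
    - [0,[-0.018,0,-0.007],0]
    - [0,[-0.018,0,-0.007],0]
    - [0,[-0.018,0,-0.007],0]
    - [0,[-0.018,0,-0.15],0]
    - [0,[-0.018,0,-0.35],0]
    - [0,[-0.018,0,-0.55],0]
    - [0,[-0.018,0,-0.65],0]
    - [0,[-0.018,0,-0.65],0]

```text
t: 31.35
eef_pos: [0.5763, 0.2097, 0.1287]
tool_rot: [0.003, -0.095, 0.995, 0.001]
contact_force: [-0.1, 1.0, 0.2]
gripper_width: 1.003
grasp_force: 0.0
```

Run:
```python
from chk import *
w=chk();edges(w,[.5935,.212,.03],10.8)
for n in('top','scene'):
    p=cam(n)
    for t in('bottle_mid','white_bottle_mid','stone_mid','wax_mid','tin_mid'):print(n,t,[np.round(d['point'],3).tolist() for d in bot.look_for(p,t)][:2])
```

```text
[0.57632637 0.20967647 0.12868768] [-0.06193893  0.97914348  0.22651863] [-0.01947697  0.02391113 -0.03883979] 1.0029763028362626
[[230, 145], [214, 177], [214, 217], [291, 219], [294, 179], [279, 146]]
-18 flat [[230.0, 144.0], [277.0, 144.0], [212.0, 178.0], [294.0, 178.0], [216.0, 221.0], [291.0, 221.0]]
-16 flat [[230.0, 146.0], [277.0, 146.0], [212.0, 181.0], [294.0, 181.0], [216.0, 223.0], [291.0, 223.0]]
-14 flat [[230.0, 149.0], [277.0, 149.0], [212.0, 183.0], [294.0, 183.0], [216.0, 226.0], [291.0, 226.0]]
ledge [[193.0, 145.0], [314.0, 145.0]]
+y [(np.float64(-0.5), 12.0), (np.float64(-0.5), 3.0), (np.float64(0.0), 2.0), (np.float64(-0.5), 12.0), (np.float64(-0.5), 12.0), (np.float64(-1.0), 8.0)]
-y [(np.float64(0.0), 8.0), (np.float64(0.0), 7.0), (np.float64(0.0), 7.0), (np.float64(0.5), 8.0), (np.float64(0.5), 8.0), (np.float64(0.5), 8.0)]
top [(np.float64(-0.5), 7.0), (np.float64(-0.5), 7.0), (np.float64(-0.5), 7.0), (np.float64(-0.5), 7.0), (np.float64(-0.5), 6.0), (np.float64(-0.5), 7.0), (np.float64(-0.5), 6.0)]
ledge [(np.float64(2.0), 18.0), (np.float64(2.0), 18.0), (np.float64(-0.5), 14.0), (np.float64(-0.5), 15.0), (np.float64(-0.5), 14.0), (np.float64(2.0), 8.0), (np.float64(2.0), 17.0)]
top bottle_mid [[0.536, -0.213, 0.051]]
top white_bottle_mid [[0.44, 0.147, 0.052]]
top stone_mid []
top wax_mid [[0.454, -0.198, 0.016]]
top tin_mid [[0.48, -0.196, 0.0], [0.505, -0.143, 0.031]]
scene bottle_mid [[0.524, -0.213, 0.035]]
scene white_bottle_mid []
scene stone_mid [[0.442, 0.0, 0.017]]
scene wax_mid [[0.444, -0.196, 0.016]]
scene tin_mid [[0.49, -0.15, 0.032], [0.584, 0.188, 0.022]]
```

Run:
```python
from edge import *
w=cam('wrist');h=cv2.cvtColor(w['color'],cv2.COLOR_RGB2HSV);m=cv2.inRange(h,(14,50,50),(30,180,255))
n,l,s,_=cv2.connectedComponentsWithStats(m);i=s[1:,4].argmax()+1;M=l==i
c=np.array([.5935,.212,.03]);ex,ey,ez=frame(c,10.8)
def on(uv,z): # intersect ray with plane z above face
    d=w['W'][:3,:3]@np.linalg.solve(w['intrinsics'],[uv[0],uv[1],1.]);o=w['W'][:3,3];t=((c+ez*z-o)@ez)/(d@ez);X=o+d*t-c;return X@ex*1e3,X@ey*1e3
f=np.array([on((u,np.where(M[:,u])[0].min()-.5),.02) for u in range(234,275)]);b=np.array([on((u,np.where(M[:,u])[0].max()+.5),.02) for u in range(220,286)])
L=np.array([on((np.where(M[v])[0].min()-.5,v),.02) for v in range(182,212)]);Rr=np.array([on((np.where(M[v])[0].max()+.5,v),.02) for v in range(182,212)])
for nm,a,k in(('front',f,1),('back',b,1),('L',L,0),('R',Rr,0)):
    p=np.polyfit(a[:,k],a[:,1-k],1);print(nm,'deg',np.rad2deg(np.arctan(p[0])).round(2),'mean',a.mean(0).round(1))
```

```text
front deg -0.04 mean [-48.4   0. ]
back deg 0.12 mean [12.1 -1.1]
L deg -1.7 mean [-10.1 -31.7]
R deg -1.76 mean [-10.1  32.4]
```

```bash
python3 -c "
from station import bot
print(bot.get_obs()['t'],bot.hand_in())"
```

```text
the job is handed in; nothing more can be done
32.05 None
```

The job is handed in at 32 s: wax, tin and orange bottle are in their caddy pockets and the model rests flat, centred and square against the stand's ledge, with no verdict reported; the first wax grip closed empty above the stick (finger tips sit about 29.5 mm short of the reported TCP) and was redone.

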